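# Clear the check weights off the pocket scale

### The arm

A 7-joint arm with a two-finger parallel gripper is mounted at the origin on a cart in front of the work surface, level with it; the furniture and walls round the work are solid. World frame = base frame: x ahead of the robot, y to its left, z up, the work surface at z = 0. Lengths are in m, angles in rad, forces in N, time in s.
With the tool pointing down it reaches from about 0.4 to 0.85 m from the base axis. Payload 10.4 kg.
Tool frame: the origin (TCP) lies on the front face of the gripper's body, between the roots of the fingers; the fingertips stand 73 mm ahead of it and the grasp point (between the pads) lies manip.hold_point_z ahead of it (manip.hold_point_z is the distance from the TCP to the grasp point, in m); y points along the fingers, z is the direction in which the jaws open and shut, and the axes are right-handed (so a half turn about y gives the same grasp; the last joint's range is limited). The gripper opens to 85 mm and grips with 20 to 120 N. Pads are 22 mm wide; open, the fingers measure 114 mm over their backs; the gripper's body (76 mm by 85 mm) begins 54 mm behind the grasp point. The pads swing forward as they close: fully open they stand 13 mm farther back than shut.
Start: joints at [-1.253, 0.332, -0.065, 1.46, 0.022, 1.35, -0.088], TCP at [0.209, 0.589, 0.304] pointing down, gripper open.
Joint ranges: [-2.6, 2.6], [-0.5, 2.12], [-1.47, 1.34], [0.16, 2.42], [-1.27, 4.41], [0.06, 2.06], [-2.6, 2.6]. Speed limits (rad/s): [2.22, 2.22, 2.79, 2.79, 3.14, 3.14, 3.14].

### API

Orientations are given as a unit quaternion [x, y, z, w].
In Python, from workcell import manip gives the robot as it stands.
- The arm moves only by the tool arm_command, never from a script. Its argument "targets" is a list of rows, each a list of 5 numbers: the shift along the tool's x, y, z in cm, then the turn about the tool's y in rad, then the opening in per cent of the stroke, from 0 (shut) to 100 (fully open). A call has 1 to 10 rows; each row is the pose to reach, as a shift and turn from the pose commanded when the call began, along the tool's axes at that moment; what a row does not reach only later rows make up. A row lasts 1/12 s, in which the tool goes at most 41.7 mm and 7.16 degrees, less where a joint would pass 70% of its speed; a pose out of reach is approached as far as the arm can. A call with a gripper value outside its range is refused whole. The fingers move at their own pace and stop on an object; "squeeze" is the grip in N (left out, the last holds). Time passes only in rows, so rows that repeat a pose let the fingers close. It gives the time, the measured TCP pose, the force and the opening at its end, in the units of the state.
- manip.get_obs(): the state, without advancing time (a new reading comes with each control period).
- manip.camera(name): name is "scene" or "top"; returns the picture (400x640x3 uint8, red, green, blue); there is no depth.
- manip.camera_params(name): a dict with "fx", "fy", "cx", "cy" (pixels), "dist" ([k1, k2, p1, p2, k3] as OpenCV has them; the pictures are not rectified), "origin" and "attitude" of the camera in the world. Camera axes: x right, y down, z forward; pixel columns grow to the right and rows downward; lengths in m; the calibration is good to about 2 mm. A picture is of the moment at which its call begins. camera_params takes no time and is no camera call.
- manip.hand_in(): hands the job in, once; it reports no verdict.
The state is a dict: "clock": time; "joint_pos": joint angles; "joint_velocities": joint speeds; "tau": joint torques, N m; "position": TCP position; "ee_rot": TCP orientation; "ft_force": force on the tool from outside, world axes, zero at the start; "torque": the same for the moment, N m; "grip_width": opening from 0.0 (shut) to 1.0 (fully open).
Only numpy, scipy, OpenCV 4.12 (cv2) and the standard library are available. Lean on these libraries where they do the work, as an engineer would, in place of code of your own. Each camera call takes 0.05 s, during which the arm holds its last target. There are 200 camera calls.

### The job

The check of the pocket scale is done. Take down the stack of four brass weights on it and set each one flat on the felt in the wooden nest of its own size, without dropping a weight or tipping one over; when all four are in their nests, close the scale's lid fully.

Things in the scene. Friction and masses are not known exactly. Their poses are not given: they have to be found in the camera images.
- weight_200: brass disc check weight of 200 g, the largest of four: upright plain cylinder, 36 mm across, 23 mm high, flat top and bottom; at the start lowest, standing on the scale in the stack. Origin: centre of its underside; z up along its axis.
- weight_100: brass disc check weight of 100 g, the second largest of four: upright plain cylinder, 29 mm across, 18 mm high, flat top and bottom; at the start second from below in the stack. Origin: centre of its underside; z up along its axis.
- weight_50: brass disc check weight of 50 g, the second smallest of four: upright plain cylinder, 23 mm across, 14 mm high, flat top and bottom; at the start third from below in the stack. Origin: centre of its underside; z up along its axis.
- weight_20: brass disc check weight of 20 g, the smallest of four: upright plain cylinder, 16 mm across, 12 mm high, flat top and bottom; at the start on top in the stack. Origin: centre of its underside; z up along its axis.
- nest_200: turned round wooden dish with a blue felt floor, the largest of four, the nest of the 200 g weight; fixed to the bench. 68 mm across outside, 13 mm high; recess 44 mm across, its felt floor 8 mm above the origin and 5 mm below the rim. Origin: centre of its underside, on the bench; z up. The four nests swap places from start to start.
- nest_100: turned round wooden dish with a blue felt floor, the second largest of four, the nest of the 100 g weight; fixed to the bench. 56 mm across outside, 13 mm high; recess 37 mm across, its felt floor 8 mm above the origin and 5 mm below the rim. Origin: centre of its underside, on the bench; z up. The four nests swap places from start to start.
- nest_50: turned round wooden dish with a blue felt floor, the second smallest of four, the nest of the 50 g weight; fixed to the bench. 46 mm across outside, 13 mm high; recess 31 mm across, its felt floor 8 mm above the origin and 5 mm below the rim. Origin: centre of its underside, on the bench; z up. The four nests swap places from start to start.
- nest_20: turned round wooden dish with a blue felt floor, the smallest of four, the nest of the 20 g weight; fixed to the bench. 36 mm across outside, 13 mm high; recess 24 mm across, its felt floor 8 mm above the origin and 5 mm below the rim. Origin: centre of its underside, on the bench; z up. The four nests swap places from start to start.
- scale: black pocket scale, lid open, fixed; the stack stands on its platform within 4 mm of x = +10 mm, y = 0. Base 118 mm long (x -61 to +57 mm), 74 wide (y), top 13 mm high. Origin: centre of its underside; x points along it to the lid's hinge, z up. The open lid stands at the +x end: grip the weights with the fingers closing along the scale's y.
- scale_lid (a joint): lid of the scale: flat plate 116 mm long, 74 wide, 3 thick, hinged along the scale's y at x = +57 mm, z = 15 mm. 0 = shut, lying flat, top face 18 mm high, free edge at x = -59 mm; grows (rad) as it opens; 1.57 upright, 1.83 stop, leaning back. Weak hinge friction (0.02 N m), no catch: it may stay part way, then press lightly on its outer face.
Mind the look-alikes: they are no part of the job. Leave any purple look-alike of the weight_100 alone.

How it is judged:
On the way, in this order (a step that is already met when the one before it is completed fails the run):
1. all four weights sit released in their own nests (horizontal distance between weight_200 and nest_200 below 0.009 m and z of weight_200 in the frame of nest_200 between 0.005 and 0.0105 m and angle between each of weight_200, weight_100, weight_50, weight_20's own z axis and vertical below 0.12 rad and horizontal distance between weight_100 and nest_100 below 0.009 m and z of weight_100 in the frame of nest_100 between 0.005 and 0.0105 m and horizontal distance between weight_50 and nest_50 below 0.009 m and z of weight_50 in the frame of nest_50 between 0.005 and 0.0105 m and horizontal distance between weight_20 and nest_20 below 0.009 m and z of weight_20 in the frame of nest_20 between 0.005 and 0.0105 m and linear speed of each of weight_200, weight_100, weight_50, weight_20 below 0.02 m/s and contact force between the fingers and weight_200 below 0.1 N and contact force between the fingers and weight_100 below 0.1 N and contact force between the fingers and weight_50 below 0.1 N and contact force between the fingers and weight_20 below 0.1 N), for 0.2 s.
2. the lid of the scale is shut (value of joint scale_lid below 0.06 rad), for 0.2 s.
At the end, for the whole second after the job is handed in: Each weight stands in the nest of its own size, its axis within 9 mm of the nest's, its underside less than 2.5 mm above the felt, upright within 0.12 rad, released and at rest; the scale's lid is shut to within 0.06 rad (all of step 1 and value of joint scale_lid below 0.06 rad); the robot touches nothing.
It fails at once if a weight tips over (leans more than 0.8 rad) (angle between any of weight_200, weight_100, weight_50, weight_20's own z axis and vertical above 0.8 rad).
It fails at once if a weight is dropped (falls freely faster than 0.6 m/s, some 2 cm) ((linear speed of weight_200 above 0.6 m/s and contact force between the fingers and weight_200 below 0.05 N) or (linear speed of weight_100 above 0.6 m/s and contact force between the fingers and weight_100 below 0.05 N) or (linear speed of weight_50 above 0.6 m/s and contact force between the fingers and weight_50 below 0.05 N) or (linear speed of weight_20 above 0.6 m/s and contact force between the fingers and weight_20 below 0.05 N)).
It also fails if it takes over 122 s, if anything falls off the work surface, if the arm or the gripper's body presses on something with over 40 N, if the wrist force passes 120 N, or if a joint passes its speed limit or range.

## Working session

There is one attempt and no reset: what is moved stays moved. The work goes in short steps, Python scripts to look and compute and a tool call to move; the robot and the scene stay as the last step left them, time stands still between calls to the robot, and variables do not carry over. Pictures are saved under pics/ and viewed, and the job is handed in when it is done.

Besides the shell and the picture viewer there is one more tool, called after ">>>" as a command line: name --pt "numbers of a row" for each row, then --argument value for the rest. arm_command: Moves the arm, as the interface text tells. Its arguments: {"type":"object","properties":{"targets":{"type":"array","items":{"type":"array","items":{"type":"number"}}},"squeeze":{"type":"number"}},"required":["targets"]}

```bash
ls; mkdir -p pics
python3 - <<'E'
from workcell import manip
import cv2
o=manip.get_obs();print({k:o[k] for k in('clock','position','ee_rot','ft_force','grip_width','joint_pos')},manip.hold_point_z)
for n in('scene','top'):
    print(manip.camera_params(n)); cv2.imwrite(f'pics/{n}0.png',manip.camera(n)[:,:,::-1])
E
```

```text
pics
{'clock': 0.0, 'position': array([0.20877254, 0.58881339, 0.30314578]), 'ee_rot': array([ 0.69736259, -0.11995228,  0.11981467, -0.69637728]), 'ft_force': array([0.30273114, 0.1826429 , 0.66313032]), 'grip_width': 0.9967990111215717, 'joint_pos': array([-1.25263178,  0.332853  , -0.06472662,  1.46090351,  0.02158669,
        1.34993812, -0.08850546])} 0.0539
{'fx': 381.58617251459657, 'fy': 381.58617251459657, 'cx': 321.28225093541863, 'cy': 194.75526770868038, 'dist': array([-0.03620258,  0.        ,  0.        ,  0.        ,  0.        ]), 'origin': array([-0.12253708,  0.39400296,  0.41754889]), 'attitude': array([-0.42487657,  0.71849732, -0.47397174,  0.28034316])}
{'fx': 444.8767428093871, 'fy': 444.8767428093871, 'cx': 325.0082525843906, 'cy': 194.01113263949807, 'dist': array([0.03139076, 0.        , 0.        , 0.        , 0.        ]), 'origin': array([0.44986209, 0.00379807, 1.22379058]), 'attitude': array([-0.69652172,  0.71592529, -0.03380153,  0.0341456 ])}
```

View pics/scene0.png

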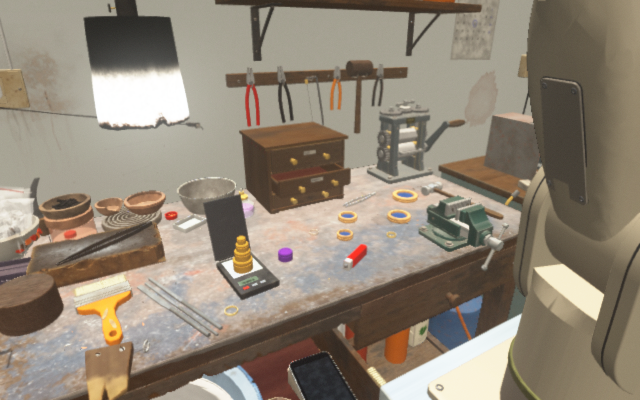

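View pics/top0.png

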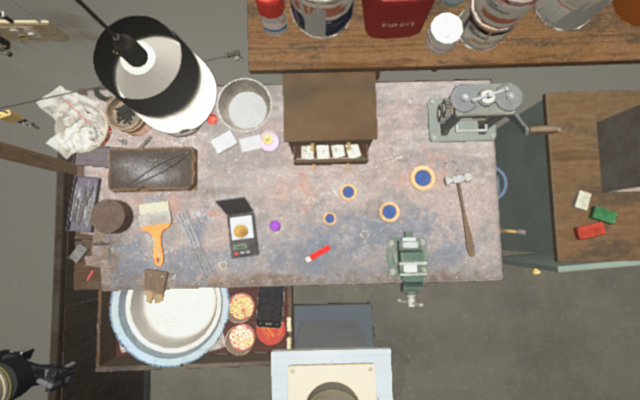

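```bash
cat > h.py <<'E'
import numpy as np,cv2
from scipy.spatial.transform import Rotation as R
from workcell import manip
P={n:manip.camera_params(n) for n in('scene','top')}
def K(n):
    p=P[n];return np.array([[p['fx'],0,p['cx']],[0,p['fy'],p['cy']],[0,0,1.]])
def ray(n,uv):
    q=cv2.undistortPoints(np.array([[uv]],float),K(n),P[n]['dist'])[0,0]
    return P[n]['origin'],R.from_quat(P[n]['attitude']).apply([q[0],q[1],1])
def onz(n,uv,z):
    o,d=ray(n,uv);return o+d*(z-o[2])/d[2]
def proj(n,X):
    Rm=R.from_quat(P[n]['attitude']).as_matrix().T
    return cv2.projectPoints(np.atleast_2d(X).astype(float),cv2.Rodrigues(Rm)[0],-Rm@P[n]['origin'],K(n),P[n]['dist'])[0][:,0]
def tri(us,ut):
    o1,d1=ray('scene',us);o2,d2=ray('top',ut)
    s=np.linalg.lstsq(np.c_[d1,-d2],o2-o1,rcond=None)[0]
    a,b=o1+s[0]*d1,o2+s[1]*d2
    return (a+b)/2,np.linalg.norm(a-b)
def crop(img,x,y,w,h,f,name):
    cv2.imwrite(name,cv2.resize(img[y:y+h,x:x+w],None,fx=f,fy=f,interpolation=cv2.INTER_CUBIC)[:,:,::-1])
E
python3 - <<'E'
from h import *
s=cv2.imread('pics/scene0.png')[:,:,::-1];t=cv2.imread('pics/top0.png')[:,:,::-1]
crop(t,205,160,240,110,3.3,'pics/t1.png')
crop(s,200,185,220,115,3.6,'pics/s1.png')
crop(t,205,190,60,70,8,'pics/t2.png')
crop(s,200,190,100,110,5.4,'pics/s2.png')
E
```

```text
(no output)
```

View pics/t1.png

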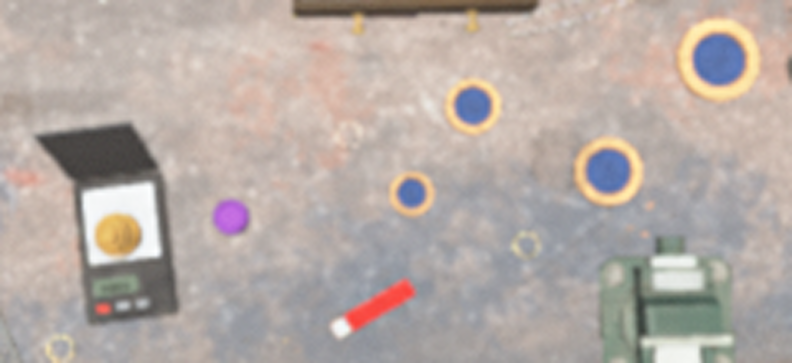

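View pics/s1.png

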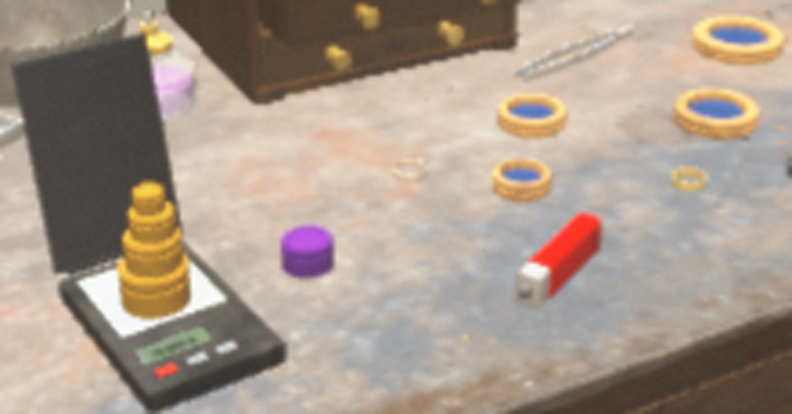

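View pics/t2.png

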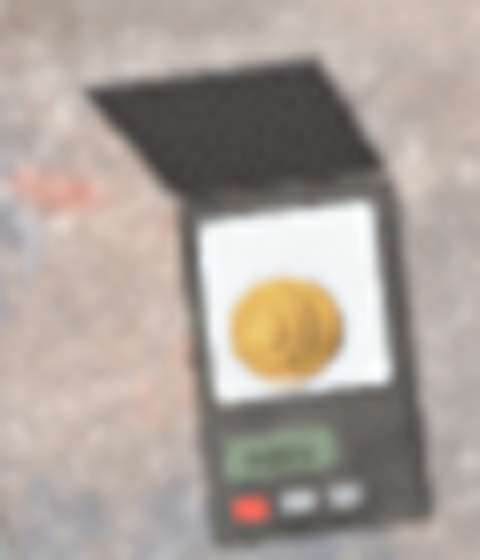

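View pics/s2.png

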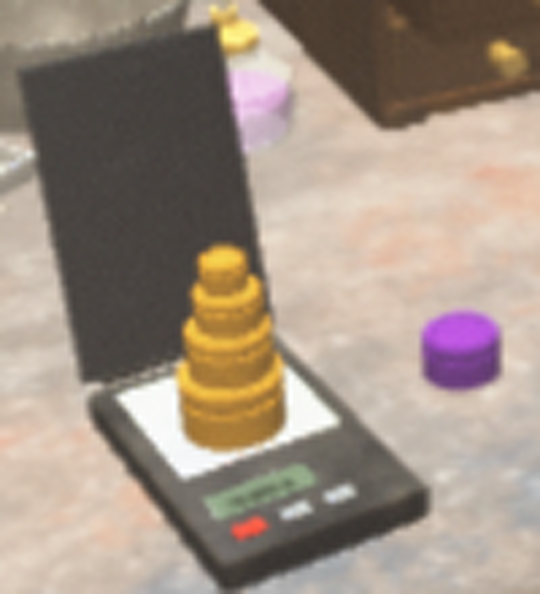

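Run:
```python
from h import *
s=cv2.imread('pics/scene0.png');t=cv2.imread('pics/top0.png')
un=lambda c,f,x,y:((c[0]+.5)/f-.5+x,(c[1]+.5)/f-.5+y)
G={'200':((719,60),(738,38)),'100':((608,172),(715,112)),'50':((473,106),(532,115)),'20':((411,193),(521,179))}
def blob(img,c,r,lo,hi):
    m=cv2.inRange(cv2.cvtColor(img,cv2.COLOR_BGR2HSV),lo,hi)
    n,l,st,ce=cv2.connectedComponentsWithStats(m)
    d=[np.hypot(*(ce[i]-c))+ (1e3 if st[i,4]<12 else 0) for i in range(n)];d[0]=1e9
    i=int(np.argmin(d));return ce[i],st[i]
for k,(a,b) in G.items():
    ct,st=blob(t,un(a,3.3,205,160),15,(105,90,60),(130,255,255))
    cs,ss=blob(s,un(b,3.6,200,185),15,(105,90,60),(130,255,255))
    ws,_=blob(s,un(b,3.6,200,185),15,(10,90,150),(28,255,255))
    wt,sw=blob(t,un(a,3.3,205,160),15,(10,70,150),(28,255,255))
    print(k,ct,st[2:4],'wood',wt,sw[2:4],'scene',cs,ws)
    X=onz('top',ct,.008);print('  felt',X,'wood rim@.013',onz('top',wt,.013),'diam',2*np.sqrt(st[4]/np.pi)*1.216/444.9, 'tri wood',tri(ws,wt),'tri felt',tri(cs,ct))
    print('   proj',proj('scene',[X[0],X[1],.013]))
B=[onz('top',un(c,8,205,190),.013) for c in((212,545),(432,515),(397,185),(182,203))]
for b in B:print(b)
B=np.array(B);print('len',np.linalg.norm(B[1]-B[2]),np.linalg.norm(B[0]-B[3]),'wid',np.linalg.norm(B[0]-B[1]),np.linalg.norm(B[2]-B[3]))
print('scene base near corners',[onz('scene',un(c,5.4,200,190),.013) for c in((222,578),(428,492))])
# stack: 20g top centre
print('tri top20',tri(un((223,253),5.4,200,190),un((272,325),8,205,190)))
print('200 base blob top', onz('top',un((287,329),8,205,190),.036))
print('purple',onz('top',un((231,217),3.3,205,160),.018))
```

```text
200 [422.38125 177.61875] [14 14] wood [422.30769231 177.63782051] [27 26] scene [405.03225806 194.70967742] [404.45128205 196.44102564]
  felt [ 0.60498472 -0.26613186  0.008     ] wood rim@.013 [ 0.60429981 -0.26481855  0.013     ] diam 0.03901092245883155 tri wood (array([ 0.60585108, -0.26667894,  0.00304205]), np.float64(0.0008923681580378359)) tri felt (array([ 0.60471799, -0.26618829,  0.0087197 ]), np.float64(0.0005539651983633979))
   proj [[404.9834253  193.23556241]]
100 [388.79279279 211.37837838] [12 12] wood [388.92021277 211.58510638] [21 21] scene [398.51428571 214.85714286] [398.45505618 216.86516854]
  felt [ 0.51462877 -0.17014867  0.008     ] wood rim@.013 [ 0.51379044 -0.16975604  0.013     ] diam 0.032492843432330935 tri wood (array([ 0.51453701, -0.17078991,  0.00361066]), np.float64(0.0007981948762132014)) tri felt (array([ 0.51458012, -0.16995164,  0.00923036]), np.float64(5.3737803427416546e-05))
   proj [[398.70123438 213.4331782 ]]
50 [347.82857143 191.61428571] [ 9 10] wood [347.8559322  192.15254237] [17 17] scene [347.  215.5] [347.28461538 217.14615385
[... 662 characters left out ...]
8599]), np.float64(0.0003517660750123905)) tri felt (array([ 0.50040994, -0.00697293,  0.00841525]), np.float64(0.0007718599957778125))
   proj [[344.43025094 231.61504748]]
[0.40139317 0.26036974 0.013     ]
[0.40926551 0.18633754 0.013     ]
[0.52087433 0.19686475 0.013     ]
[0.51679498 0.26985731 0.013     ]
len 0.11210419490422725 0.11579115054055542 wid 0.07444958609273057 0.0731064638541614
scene base near corners [array([0.39286174, 0.263663  , 0.013     ]), array([0.40344339, 0.19047237, 0.013     ])]
tri top20 (array([0.47405897, 0.22913577, 0.0776907 ]), np.float64(0.004324994669667179))
200 base blob top [0.47266835 0.2302358  0.036     ]
purple [0.48463091 0.14121865 0.018     ]
```

Run:
```python
from h import *
o=manip.get_obs();q=R.from_quat(o['ee_rot']);print(q.as_matrix().round(3))
# desired for scale: z along scale y (yaw psi), y down
for psi in (.085,):
    zc=np.array([-np.sin(psi),np.cos(psi),0]);y=np.array([0,0,-1.])
    for z in(zc,-zc):
        M=np.c_[np.cross(y,z),y,z];print(R.from_matrix(q.as_matrix().T@M).as_rotvec().round(3))
s=cv2.imread('pics/scene0.png')[:,:,::-1];t=cv2.imread('pics/top0.png')[:,:,::-1]
print(proj('top',o['position']),proj('scene',o['position']))
crop(t,225,215,36,36,16,'pics/t3.png');crop(s,222,225,40,60,10,'pics/s3.png')
# lid top edge corners
un=lambda c,f,x,y:((c[0]+.5)/f-.5+x,(c[1]+.5)/f-.5+y)
print(tri(un((22,70),5.4,200,190),un((88,92),8,205,190)),tri(un((215,30),5.4,200,190),un((318,58),8,205,190)))
```

```text
[[ 0.943 -0.     0.334]
 [-0.334 -0.001  0.943]
 [ 0.    -1.    -0.001]]
[ 0.001 -0.426 -0.   ]
[0.000e+00 2.716e+00 2.000e-03]
[[ 32.57039564 368.60789773]] [[-193.74297601  238.08893978]]
(array([0.54591515, 0.27461969, 0.12631264]), np.float64(0.0018628088598541433)) (array([0.55472554, 0.2038417 , 0.12338471]), np.float64(0.0012231139595525195))
```

View pics/t3.png

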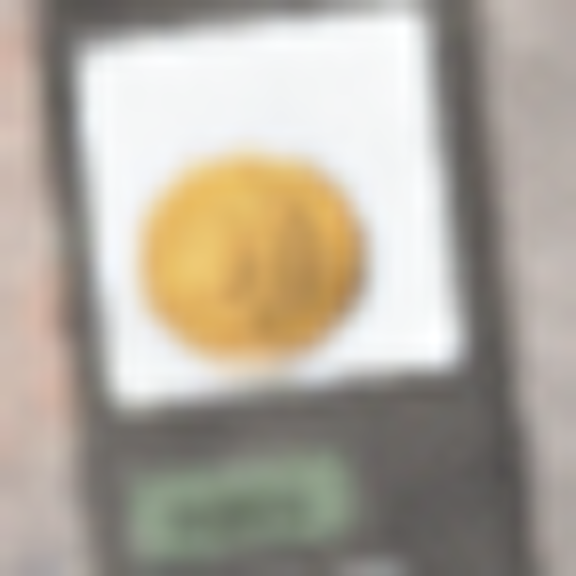

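View pics/s3.png

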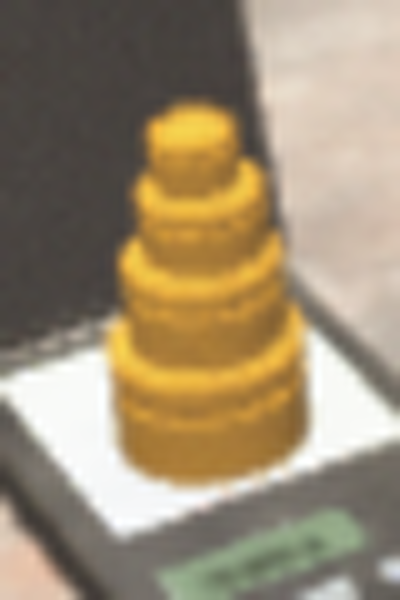

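```bash
cat > st.py <<'E'
from h import *
D=[('200',.018,.013,.036),('100',.0145,.036,.054),('50',.0115,.054,.068),('20',.008,.068,.080)]
a=np.linspace(0,2*np.pi,60)
def sil(n,X,r,z0,z1):
    p=np.array([[X[0]+r*np.cos(t),X[1]+r*np.sin(t),z] for z in(z0,z1) for t in a]);q=proj(n,p)
    return np.r_[q.min(0),q.max(0)]
if __name__=='__main__':
    us=lambda v,o,f:(v+.5)/f-.5+o
    from scipy.optimize import least_squares
    def res(p,dz=0):
        e=[]
        S={k:sil('scene',p,r,z0+p[2],z1+p[2]) for k,r,z0,z1 in D}
        for k,l,r in(('200',107,307),('100',117,287),('50',133,268),('20',143,243)):
            e+=[(S[k][0]+S[k][2])/2-us((l+r)/2,222,10)]
        e+=[S['200'][3]-us(485,225,10),S['20'][1]-us(98,225,10)]
        T=sil('top',p,.018,.013+p[2],.036+p[2]);e+=[T[0]-us(140,225,16),T[3]-us(368,215,16),(T[1]-us(152,215,16))]
        return e
    s=least_squares(res,[.473,.23,0]);print(s.x.round(4),np.round(s.fun,2))
    s=least_squares(lambda p:res([p[0],p[1],0]),[.473,.23]);print(s.x.round(4),np.round(s.fun,2))
E
python3 st.py
```

```text
[ 4.728e-01  2.325e-01 -3.000e-04] [ 0.62  0.23 -0.33 -0.17  0.27 -0.21 -0.45 -0.07 -0.16]
[0.4727 0.2325] [ 0.62  0.23 -0.33 -0.17  0.2  -0.3  -0.49 -0.01 -0.1 ]
```

>>> arm_command --pt "36.2 0 -39.1 -0.426 100" --pt "36.2 0 -39.1 -0.426 100" --pt "36.2 0 -39.1 -0.426 60" --pt "36.2 0 -39.1 -0.426 20" --pt "36.2 0 -39.1 -0.426 20" --pt "36.2 0 -39.1 -0.426 20" --pt "36.2 0 -39.1 -0.426 20" --pt "36.2 0 -39.1 -0.426 20" --pt "36.2 0 -39.1 -0.426 20" --pt "36.2 0 -39.1 -0.426 20" --squeeze 30

```text
clock: 0.93
position: [0.3737, 0.2041, 0.3038]
ee_rot: [-0.706, -0.03, 0.03, 0.707]
ft_force: [2.0, 0.3, 0.5]
grip_width: 0.199
```

```bash
cat > go.py <<'E'
# usage: go.py x y z psi : shift from present pose to TCP target (jaw axis = yaw psi from +y)
import sys
from h import *
o=manip.get_obs();M=R.from_quat(o['ee_rot']).as_matrix()
x,y,z,psi=map(float,sys.argv[1:5])
d=M.T@(np.array([x,y,z])-o['position']);zc=np.array([-np.sin(psi),np.cos(psi),0])
if zc@M[:,2]<0: zc=-zc
T=np.c_[np.cross([0,0,-1],zc),[0,0,-1],zc]
print('t',o['clock'],'p',o['position'].round(4),'F',o['ft_force'].round(2),'w',round(o['grip_width'],3),'hp',manip.hold_point_z)
print('shift cm',(100*d).round(2),'rot',R.from_matrix(M.T@T).as_rotvec().round(3),'jaw',M[:,2].round(3),'q7',o['joint_pos'].round(2))
E
python3 go.py .42 .10 .16 .085
```

```text
t 0.9333 p [0.3737 0.2041 0.3038] F [2.03 0.3  0.5 ] w 0.199 hp 0.0539
shift cm [  3.73  14.37 -10.78] rot [-0.  0. -0.] jaw [-0.085  0.996  0.   ] q7 [-0.81 -0.12  0.19  1.96  0.02  1.31  1.03]
```

>>> arm_command --pt "3.0 4 -9.0 0 20" --pt "3.0 8 -9.0 0 20" --pt "3 13 -9.0 0 20" --pt "3 13 -9.0 0 20" --pt "3 13 -9.0 0 20" --pt "3 13 -9.0 0 20"

```text
clock: 1.43
position: [0.4099, 0.1183, 0.1726]
ee_rot: [0.707, 0.028, -0.031, -0.706]
ft_force: [0.1, 0.2, 0.8]
grip_width: 0.2
```

```bash
python3 go.py .42 .10 .09 .085
python3 - <<'E'
from h import *
crop(manip.camera('scene'),230,190,150,110,5.3,'pics/s4.png')
E
```

```text
t 1.4333 p [0.4099 0.1183 0.1726] F [0.14 0.23 0.77] w 0.2 hp 0.0539
shift cm [ 0.88  8.26 -1.89] rot [ 0.002 -0.001 -0.004] jaw [-0.084  0.997 -0.002] q7 [-0.71  0.01  0.33  2.13 -0.    1.01  1.27]
```

View pics/s4.png

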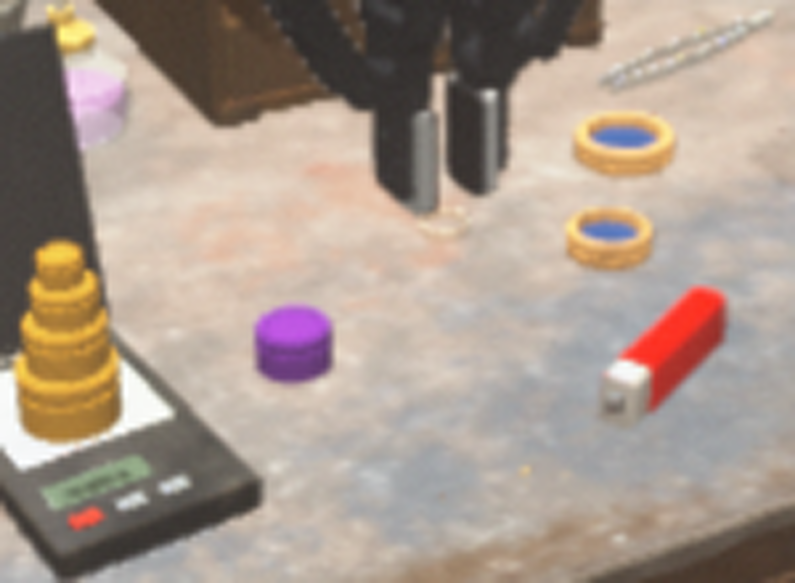

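```bash
python3 - <<'E'
from h import *
for z in(.07,.085,.1,.11): print(z,proj('scene',[.4099,.1183,z]))
E
python3 go.py .41 .118 .09 .085
```

```text
0.07 [[313.0283875  241.12961548]]
0.085 [[312.9548696  233.82474624]]
0.1 [[312.88027432 226.38911202]]
0.11 [[312.82993732 221.35794117]]
t 1.4833 p [0.4109 0.1196 0.1745] F [ 1.39 -0.34  0.3 ] w 0.204 hp 0.0539
shift cm [-0.1   8.45 -0.15] rot [ 0.    -0.    -0.001] jaw [-0.085  0.996 -0.   ] q7 [-0.71  0.01  0.33  2.12 -0.    1.01  1.27]
```

>>> arm_command --pt "0 3 0 0 20" --pt "0 6 0 0 20" --pt "0 8 0 0 20" --pt "0 8 0 0 20" --pt "0 8 0 0 20" --pt "0 8 0 0 20"

```text
clock: 1.98
position: [0.4124, 0.1205, 0.0962]
ee_rot: [-0.706, -0.031, 0.029, 0.707]
ft_force: [-0.2, -1.0, -0.1]
grip_width: 0.195
```

>>> arm_command --pt "0 0.8 0 0 20" --pt "0 1.5 0 0 20" --pt "0 1.7 0 0 20" --pt "0 1.7 0 0 20" --pt "0 1.7 0 0 20"

```text
clock: 2.4
position: [0.411, 0.1191, 0.0769]
ee_rot: [0.707, 0.03, -0.03, -0.706]
ft_force: [-0.1, 0.3, 1.0]
grip_width: 0.201
```

>>> arm_command --pt "0 0.1 0 0 20" --pt "0 0.2 0 0 20" --pt "0 0.2 0 0 20"

```text
clock: 2.65
position: [0.411, 0.1192, 0.0748]
ee_rot: [-0.706, -0.03, 0.03, 0.707]
ft_force: [0.1, 0.3, 0.6]
grip_width: 0.195
```

>>> arm_command --pt "0 0.1 0 0 20" --pt "0 0.2 0 0 20" --pt "0 0.2 0 0 20"

```text
clock: 2.9
position: [0.4111, 0.1192, 0.0729]
ee_rot: [-0.706, -0.03, 0.03, 0.707]
ft_force: [-0.4, -0.1, 1.1]
grip_width: 0.201
```

>>> arm_command --pt "0 0.1 0 0 20" --pt "0 0.2 0 0 20" --pt "0 0.2 0 0 20"

```text
clock: 3.15
position: [0.4113, 0.1192, 0.0727]
ee_rot: [-0.706, -0.03, 0.03, 0.707]
ft_force: [-13.9, -5.6, 42.1]
grip_width: 0.199
```

>>> arm_command --pt "0 0.1 0 0 20" --pt "0 0.1 0 0 20"

```text
clock: 3.32
position: [0.4113, 0.1192, 0.0726]
ee_rot: [-0.706, -0.029, 0.03, 0.707]
ft_force: [-21.5, -7.6, 62.2]
grip_width: 0.201
```

>>> arm_command --pt "0 0.1 0 0 20" --pt "0 0.1 0 0 20"

```text
clock: 3.48
position: [0.4114, 0.1192, 0.0725]
ee_rot: [-0.706, -0.029, 0.03, 0.707]
ft_force: [-28.1, -11.3, 82.6]
grip_width: 0.2
```

>>> arm_command --pt "0 -4 0 0 40" --pt "0 -8 0 0 40" --pt "0 -12.5 0 0 40" --pt "0 -12.5 0 0 40" --pt "0 -12.5 0 0 40" --pt "0 -12.5 0 0 40" --pt "0 -12.5 0 0 40"

```text
clock: 4.07
position: [0.4103, 0.1189, 0.1926]
ee_rot: [0.707, 0.029, -0.031, -0.706]
ft_force: [-0.9, 0.1, -0.1]
grip_width: 0.399
```

```bash
python3 go.py .4728 .2325 .19 .085
```

```text
t 4.0667 p [0.4103 0.1189 0.1926] F [-0.91  0.15 -0.15] w 0.399 hp 0.0539
shift cm [ 7.19  0.24 10.78] rot [ 0.001  0.    -0.002] jaw [-0.085  0.996 -0.001] q7 [-0.72 -0.02  0.33  2.11  0.01  1.05  1.26]
```

>>> arm_command --pt "2 0 3 0 40" --pt "4 0 6 0 40" --pt "6 0 9 0 40" --pt "7.2 0.2 10.8 0 40" --pt "7.2 0.2 10.8 0 40" --pt "7.2 0.2 10.8 0 40" --pt "7.2 0.2 10.8 0 40"

```text
clock: 4.65
position: [0.473, 0.2318, 0.1904]
ee_rot: [0.707, 0.029, -0.031, -0.706]
ft_force: [0.2, -0.9, -0.2]
grip_width: 0.398
```

```bash
python3 go.py .4728 .2325 .1475 .085
python3 - <<'E'
from h import *
crop(manip.camera('scene'),200,180,80,70,8,'pics/s5.png')
crop(manip.camera('top'),205,180,70,70,8,'pics/t5.png')
E
```

```text
t 4.65 p [0.473  0.2318 0.1904] F [ 0.2  -0.88 -0.17] w 0.398 hp 0.0539
shift cm [-0.    4.29  0.08] rot [ 0.002 -0.    -0.002] jaw [-0.085  0.996 -0.002] q7 [-0.8   0.21  0.28  1.87 -0.07  1.07  1.17]
```

View pics/s5.png

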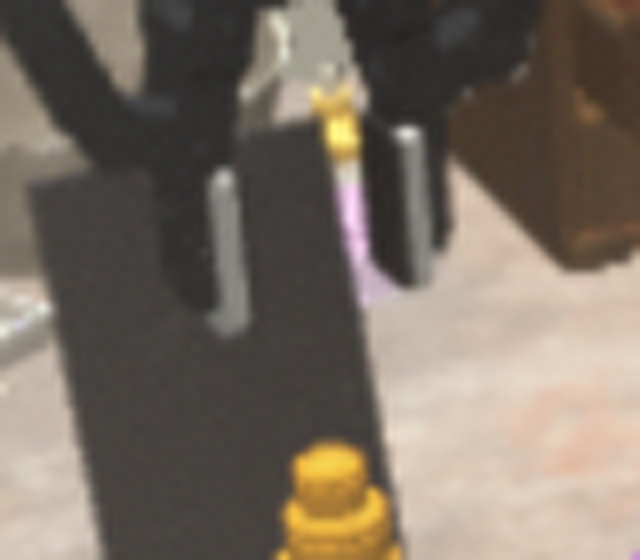

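View pics/t5.png

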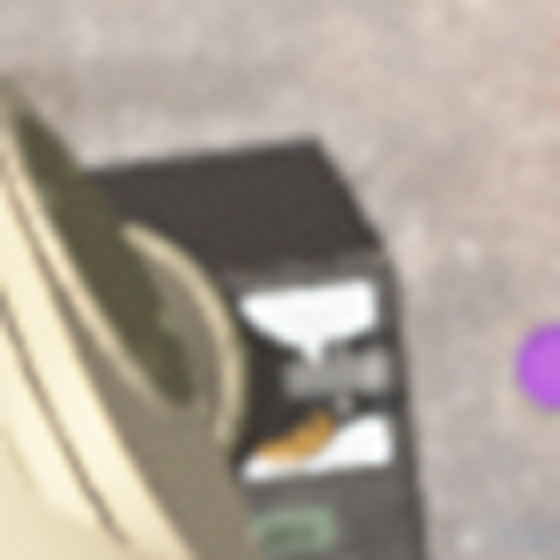

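>>> arm_command --pt "0 1.5 0.1 0 40" --pt "0 3 0.1 0 40" --pt "0 4.3 0.1 0 40" --pt "0 4.3 0.1 0 40" --pt "0 4.3 0.1 0 40" --pt "0 4.3 0.1 0 40"

```text
clock: 5.25
position: [0.4738, 0.2336, 0.1498]
ee_rot: [-0.706, -0.03, 0.03, 0.707]
ft_force: [0.5, -0.3, 0.2]
grip_width: 0.401
```

```bash
python3 go.py .4728 .2325 .1475 .085
python3 - <<'E'
from h import *
crop(manip.camera('scene'),200,200,80,70,8,'pics/s6.png')
E
```

```text
t 5.25 p [0.4738 0.2336 0.1498] F [ 0.51 -0.3   0.18] w 0.401 hp 0.0539
shift cm [-0.11  0.23 -0.11] rot [-0.001 -0.     0.001] jaw [-0.084  0.996  0.001] q7 [-0.79  0.27  0.28  1.9  -0.09  0.98  1.18]
```

View pics/s6.png

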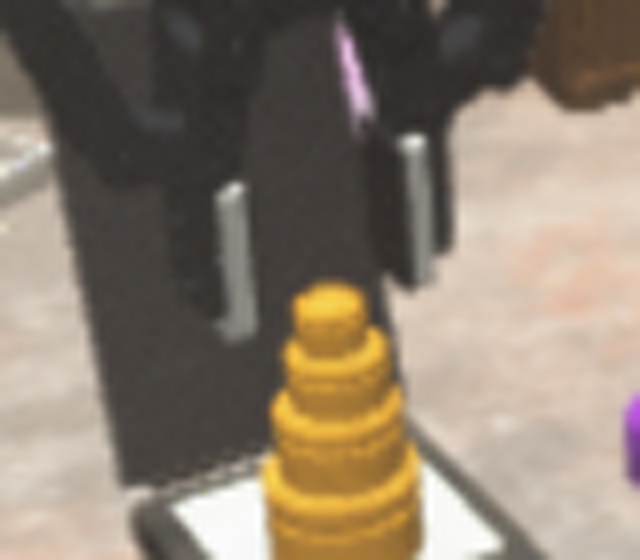

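Run:
```python
from h import *
c=np.array([.4728,.2325,0]);ex=np.array([.996,.085,0]);ey=np.array([-.085,.996,0])
f=lambda X:((proj('scene',X)-[200,200]+.5)*8-.5).round(0)
for z in(.073,.075,.078):
    print(z,f(c-.011*ex+.017*ey+[0,0,z]),f(c-.011*ex-.017*ey+[0,0,z]))
print(f(c+[0,0,.08]),f(c+[0,0,.068]))
for i in range(6):
    manip.camera('scene');print(manip.get_obs()['position'].round(4))
```

```text
0.073 [[277. 362.]] [[419. 320.]]
0.075 [[276. 355.]] [[418. 312.]]
0.078 [[275. 343.]] [[418. 300.]]
[[327. 293.]] [[331. 339.]]
[0.4739 0.234  0.1499]
[0.4739 0.234  0.1498]
[0.4738 0.234  0.1497]
[0.4737 0.234  0.1495]
[0.4737 0.234  0.1494]
[0.4736 0.234  0.1493]
```

Run:
```python
from h import *
ex=np.array([.996,.085,0]);ey=np.array([-.085,.996,0])
f=lambda X:((proj('scene',X)-[230,190]+.5)*5.3-.5).round(0)
c=np.array([.4109,.1195,.1013])
for dx in(-.011,-.005,0): print(dx,f(c+dx*ex+.0085*ey),f(c+dx*ex-.0085*ey))
crop(manip.camera('scene'),215,200,50,60,12,'pics/s7.png')
```

```text
-0.011 [[433. 211.]] [[476. 197.]]
-0.005 [[423. 204.]] [[466. 190.]]
0 [[415. 198.]] [[458. 185.]]
```

View pics/s7.png

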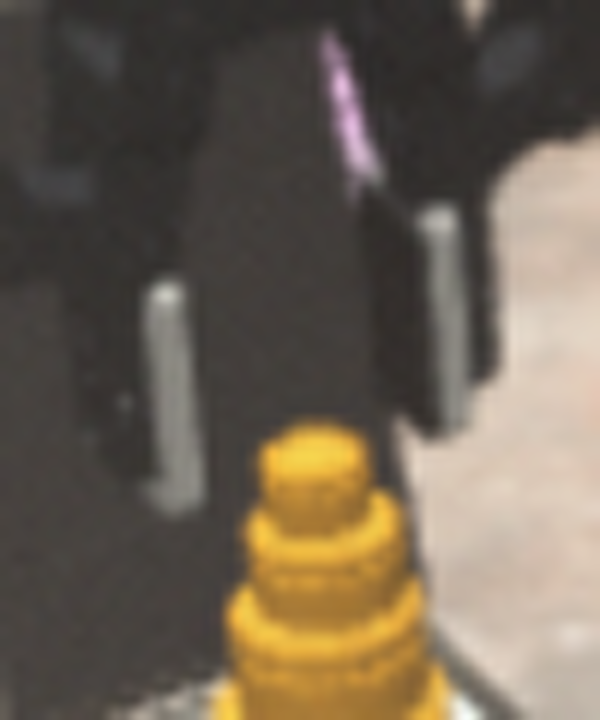

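>>> arm_command --pt "-0.1 0.1 -0.25 0 40" --pt "-0.1 0.1 -0.25 0 40" --pt "-0.1 0.1 -0.25 0 40" --pt "-0.1 0.1 -0.25 0 40" --pt "-0.1 0.1 -0.25 0 40"

```text
clock: 6.07
position: [0.4727, 0.2314, 0.1479]
ee_rot: [-0.706, -0.03, 0.03, 0.706]
ft_force: [-0.3, -0.0, 0.2]
grip_width: 0.401
```

```bash
python3 go.py .4728 .2325 .1475 .085
python3 - <<'E'
from h import *
crop(manip.camera('scene'),215,200,50,60,12,'pics/s8.png')
E
```

```text
t 6.0667 p [0.4727 0.2314 0.1479] F [-0.34 -0.02  0.19] w 0.401 hp 0.0539
shift cm [0.02 0.04 0.11] rot [-0.  0. -0.] jaw [-0.085  0.996  0.   ] q7 [-0.79  0.27  0.28  1.91 -0.09  0.98  1.19]
```

View pics/s8.png

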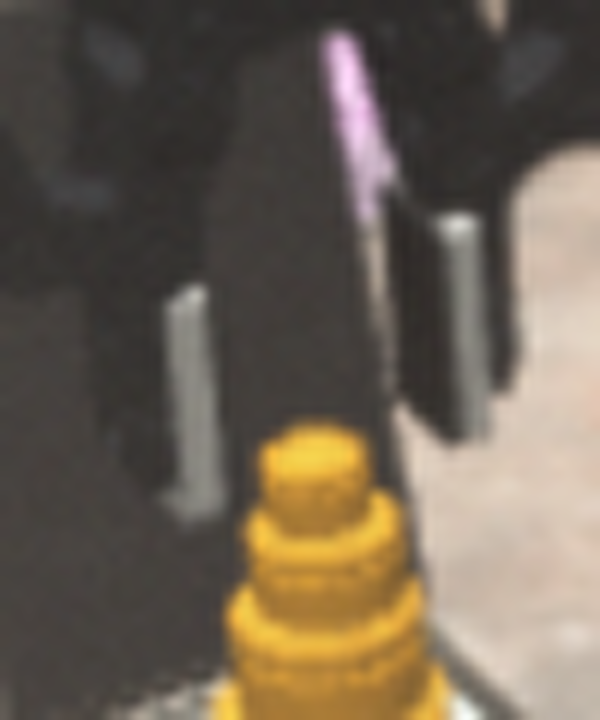

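>>> arm_command --pt "0 0 0 0 32" --pt "0 0 0 0 26" --pt "0 0 0 0 22" --pt "0 0 0 0 18" --pt "0 0 0 0 12" --pt "0 0 0 0 8" --pt "0 0 0 0 8" --pt "0 0 0 0 8" --squeeze 20

```text
clock: 6.78
position: [0.4728, 0.2314, 0.148]
ee_rot: [-0.706, -0.03, 0.03, 0.707]
ft_force: [-0.1, 0.2, 2.0]
grip_width: 0.16
```

Run:
```python
from h import *
crop(manip.camera('scene'),215,200,50,60,12,'pics/s9.png')
```

```text
(no output)
```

View pics/s9.png

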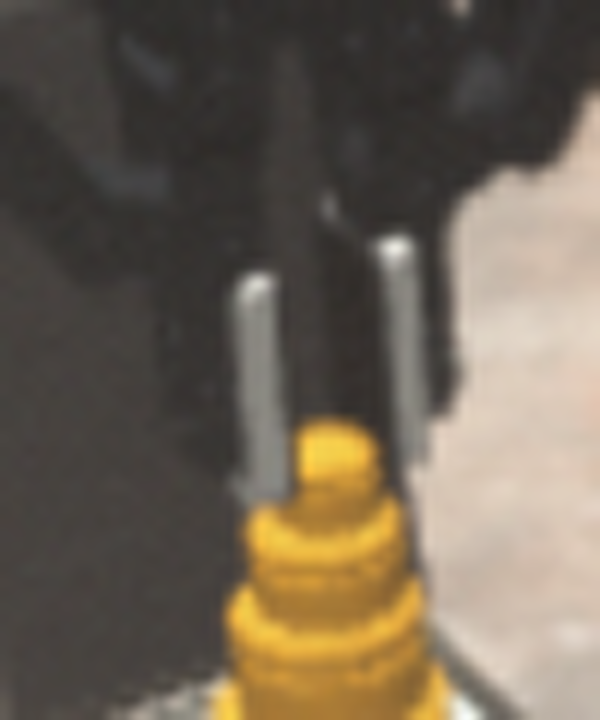

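>>> arm_command --pt "0 -1 0 0 8" --pt "0 -2.5 0 0 8" --pt "0 -4 0 0 8" --pt "0 -5 0 0 8" --pt "0 -5 -1.5 0 8" --pt "0 -5 -4 0 8" --pt "0 -5 -7 0 8" --pt "0 -5 -10 0 8" --pt "0 -5 -10 0 8" --pt "0 -5 -10 0 8"

```text
clock: 7.67
position: [0.4815, 0.1301, 0.1984]
ee_rot: [-0.706, -0.029, 0.029, 0.707]
ft_force: [0.7, 0.4, -0.4]
grip_width: 0.163
```

```bash
python3 go.py .500 -.0078 .13 .085
python3 - <<'E'
from h import *
crop(manip.camera('scene'),200,160,160,120,5,'pics/s10.png')
E
```

```text
t 7.6667 p [0.4815 0.1301 0.1984] F [ 0.69  0.36 -0.41] w 0.163 hp 0.0539
shift cm [  0.71   6.84 -13.9 ] rot [-0.    -0.003  0.   ] jaw [-0.082  0.997  0.   ] q7 [-0.68  0.14  0.35  1.94 -0.06  1.07  1.35]
```

View pics/s10.png

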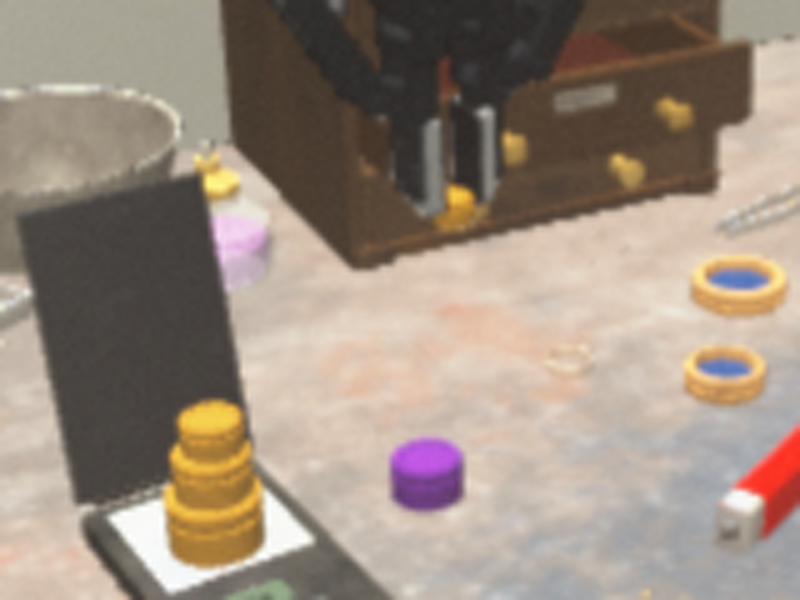

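>>> arm_command --pt "0.2 0 -3 0 8" --pt "0.4 1 -6 0 8" --pt "0.5 2 -9 0 8" --pt "0.7 4 -12 0 8" --pt "0.7 5.5 -13.9 0 8" --pt "0.7 6.5 -13.9 0 8" --pt "0.7 6.5 -13.9 0 8" --pt "0.7 6.5 -13.9 0 8" --pt "0.7 6.5 -13.9 0 8" --pt "0.7 6.5 -13.9 0 8"

```text
clock: 8.55
position: [0.5006, -0.0047, 0.1337]
ee_rot: [-0.706, -0.031, 0.03, 0.707]
ft_force: [-1.0, 0.0, -0.7]
grip_width: 0.166
```

```bash
python3 go.py .500 -.0078 .1 .085
python3 - <<'E'
from h import *
crop(manip.camera('scene'),310,190,60,60,10,'pics/s11.png')
crop(manip.camera('top'),300,190,60,60,10,'pics/t11.png')
E
```

```text
t 8.55 p [ 0.5006 -0.0047  0.1337] F [-1.01  0.03 -0.7 ] w 0.166 hp 0.0539
shift cm [-0.09  3.37 -0.3 ] rot [-0.001  0.002  0.001] jaw [-0.087  0.996  0.001] q7 [-0.49  0.24  0.45  1.99 -0.13  0.93  1.69]
```

View pics/s11.png

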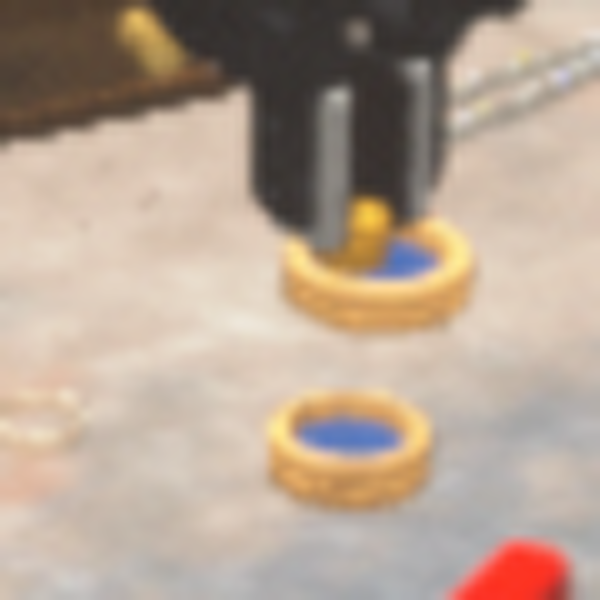

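View pics/t11.png

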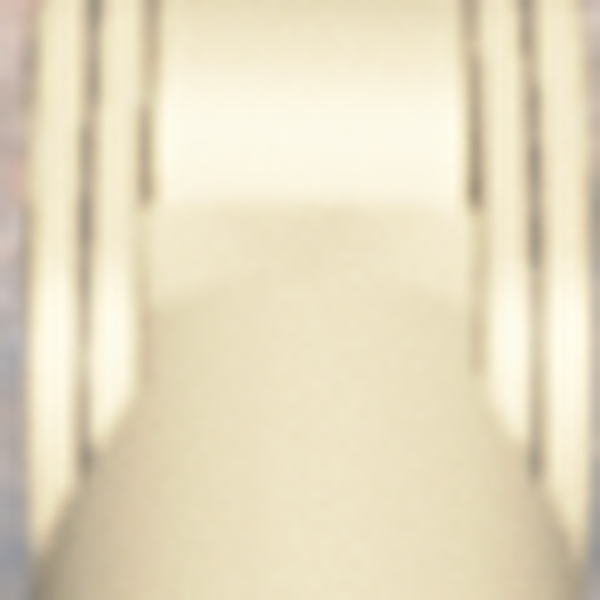

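Run:
```python
from st import *
f=lambda v:((np.array(v).reshape(-1,2)-[310,190]+.5)*10-.5).round(0).ravel()
o=manip.get_obs()['position'];print(o)
z=o[2]-.080
for dy in(-.002,0,.002): print(dy,f(sil('scene',[o[0],o[1]+dy],.008,z,z+.012)))
print('nest',f(sil('scene',[.5002,-.0068],.018,0,.013)),'recess',f(sil('scene',[.5002,-.0068],.012,.0129,.013)))
```

```text
[ 0.50040228 -0.00519605  0.13357389]
-0.002 [319. 189. 395. 271.]
0 [311. 191. 387. 273.]
0.002 [303. 192. 379. 275.]
nest [268. 383. 432. 514.] recess [296. 395. 405. 448.]
```

>>> arm_command --pt "0 1 0 0 8" --pt "0 2 0 0 8" --pt "0 3 0 0 8" --pt "0 3.5 0 0 8" --pt "0 3.8 0 0 8" --pt "0 3.8 0 0 8" --pt "0 3.8 0 0 8" --pt "0 3.8 0 0 8"

```text
clock: 9.32
position: [0.5003, -0.0063, 0.0952]
ee_rot: [-0.706, -0.03, 0.03, 0.707]
ft_force: [0.2, 0.8, -0.6]
grip_width: 0.167
```

```bash
python3 go.py .5002 -.0065 .0885 .085
python3 - <<'E'
from st import *
crop(manip.camera('scene'),315,205,50,50,12,'pics/s12.png')
f=lambda v:((np.array(v).reshape(-1,2)-[315,205]+.5)*12-.5).round(0).ravel()
o=manip.get_obs()['position']
z=o[2]-.080
print(f(sil('scene',[o[0],o[1]],.008,z,z+.012)))
E
```

```text
t 9.3167 p [ 0.5003 -0.0063  0.0952] F [ 0.21  0.83 -0.57] w 0.167 hp 0.0539
shift cm [-0.01  0.67 -0.02] rot [-0.     0.     0.001] jaw [-0.085  0.996  0.   ] q7 [-0.47  0.31  0.44  2.02 -0.17  0.85  1.72]
[314. 237. 403. 337.]
```

View pics/s12.png

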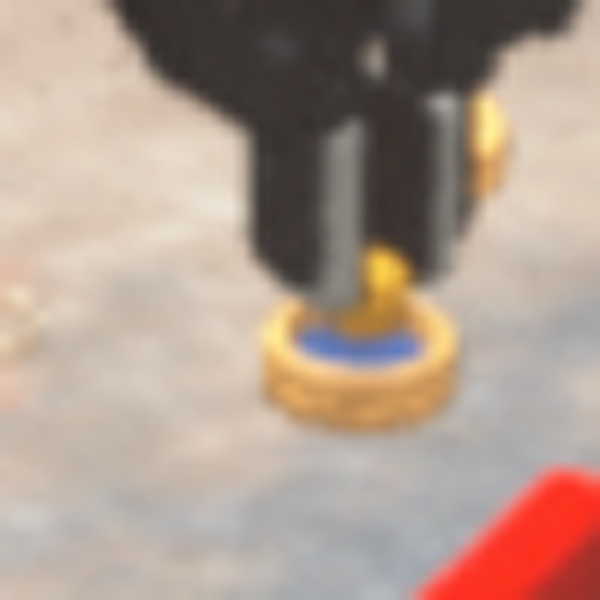

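>>> arm_command --pt "0 0.2 0 0 8" --pt "0 0.4 0 0 8" --pt "0 0.5 0 0 8" --pt "0 0.5 0 0 8"

```text
clock: 9.7
position: [0.4999, -0.0062, 0.0896]
ee_rot: [-0.706, -0.03, 0.03, 0.706]
ft_force: [0.4, -0.1, 0.1]
grip_width: 0.165
```

>>> arm_command --pt "0 0.1 0 0 8" --pt "0 0.1 0 0 8"

```text
clock: 9.87
position: [0.5, -0.0062, 0.0888]
ee_rot: [-0.706, -0.03, 0.03, 0.706]
ft_force: [0.2, -1.6, 0.0]
grip_width: 0.165
```

>>> arm_command --pt "0 0.05 0 0 8" --pt "0 0.08 0 0 8" --pt "0 0.08 0 0 8"

```text
clock: 10.12
position: [0.5, -0.0062, 0.0881]
ee_rot: [-0.706, -0.03, 0.03, 0.706]
ft_force: [0.4, 0.4, -0.7]
grip_width: 0.166
```

Run:
```python
from st import *
crop(manip.camera('scene'),315,205,50,50,12,'pics/s13.png')
```

```text
(no output)
```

View pics/s13.png

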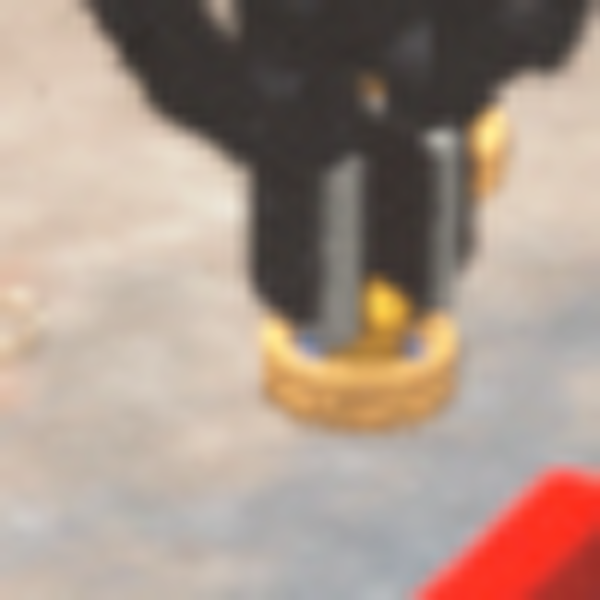

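>>> arm_command --pt "0 0.06 0 0 8" --pt "0 0.06 0 0 8"

```text
clock: 10.33
position: [0.5002, -0.0062, 0.0879]
ee_rot: [-0.706, -0.03, 0.03, 0.707]
ft_force: [-2.7, -0.7, 6.4]
grip_width: 0.16
```

>>> arm_command --pt "0 0 0 0 17" --pt "0 0 0 0 20" --pt "0 0 0 0 25" --pt "0 0 0 0 35" --pt "0 0 0 0 40" --pt "0 -1 0 0 40" --pt "0 -3 0 0 40" --pt "0 -6 0 0 40" --pt "0 -10 0 0 40" --pt "0 -13 0 0 40"

```text
clock: 11.17
position: [0.5001, -0.0067, 0.2207]
ee_rot: [0.707, 0.03, -0.029, -0.706]
ft_force: [1.2, -0.1, 0.0]
grip_width: 0.399
```

```bash
python3 go.py .4728 .2315 .205 .085
python3 - <<'E'
from st import *
crop(manip.camera('scene'),315,205,50,50,12,'pics/s14.png')
E
```

```text
t 11.1667 p [ 0.5001 -0.0067  0.2207] F [ 1.19 -0.12  0.04] w 0.399 hp 0.0539
shift cm [-0.72  1.56 23.96] rot [ 0.    -0.001  0.001] jaw [-0.084  0.996 -0.   ] q7 [-0.52  0.12  0.47  1.92 -0.06  1.12  1.63]
```

View pics/s14.png

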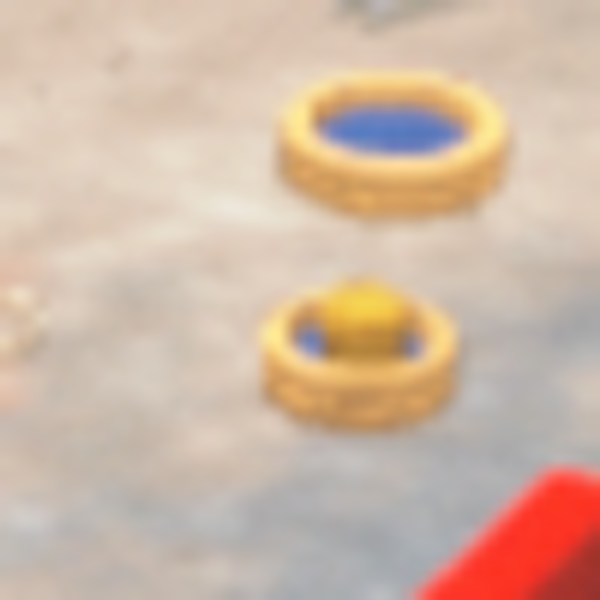

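>>> arm_command --pt "0 0 4 0 45" --pt "-0.2 0.5 8 0 45" --pt "-0.4 1 12 0 45" --pt "-0.7 1.5 16 0 45" --pt "-0.7 2 20 0 45" --pt "-0.7 2.5 23.9 0 45" --pt "-0.7 2.5 23.9 0 45" --pt "-0.7 2.5 23.9 0 45" --pt "-0.7 2.5 23.9 0 45"

```text
clock: 11.97
position: [0.4729, 0.2307, 0.1929]
ee_rot: [0.707, 0.03, -0.03, -0.706]
ft_force: [-0.2, -1.0, -0.5]
grip_width: 0.453
```

```bash
python3 go.py .4728 .2315 .134 .085
python3 - <<'E'
from st import *
crop(manip.camera('scene'),215,200,60,60,10,'pics/s15.png')
E
```

```text
t 11.9667 p [0.4729 0.2307 0.1929] F [-0.15 -1.   -0.51] w 0.453 hp 0.0539
shift cm [-0.01  5.89  0.08] rot [ 0.001 -0.     0.   ] jaw [-0.085  0.996 -0.001] q7 [-0.79  0.21  0.28  1.87 -0.07  1.07  1.17]
```

View pics/s15.png

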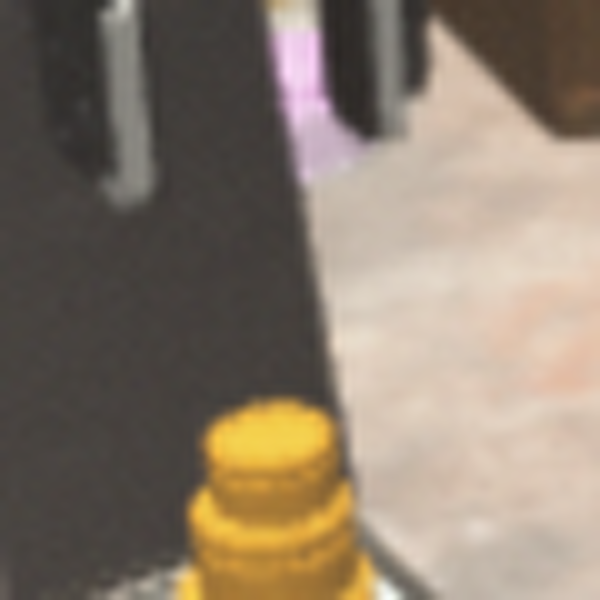

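>>> arm_command --pt "0 2 0 0 45" --pt "0 4 0 0 45" --pt "0 5.3 0 0 45" --pt "0 5.7 0 0 45" --pt "0 5.7 0 0 45" --pt "0 5.7 0 0 45" --pt "0 5.7 0 0 45"

```text
clock: 12.6
position: [0.4734, 0.2312, 0.1367]
ee_rot: [-0.706, -0.03, 0.029, 0.707]
ft_force: [0.6, 0.6, 0.9]
grip_width: 0.445
```

```bash
python3 go.py .4728 .2315 .134 .085
python3 - <<'E'
from st import *
crop(manip.camera('scene'),215,200,60,60,10,'pics/s16.png')
E
```

```text
t 12.6 p [0.4734 0.2312 0.1367] F [0.57 0.59 0.88] w 0.445 hp 0.0539
shift cm [-0.06  0.27  0.04] rot [-0.001 -0.001  0.002] jaw [-0.084  0.996  0.001] q7 [-0.78  0.28  0.27  1.92 -0.09  0.95  1.19]
```

View pics/s16.png

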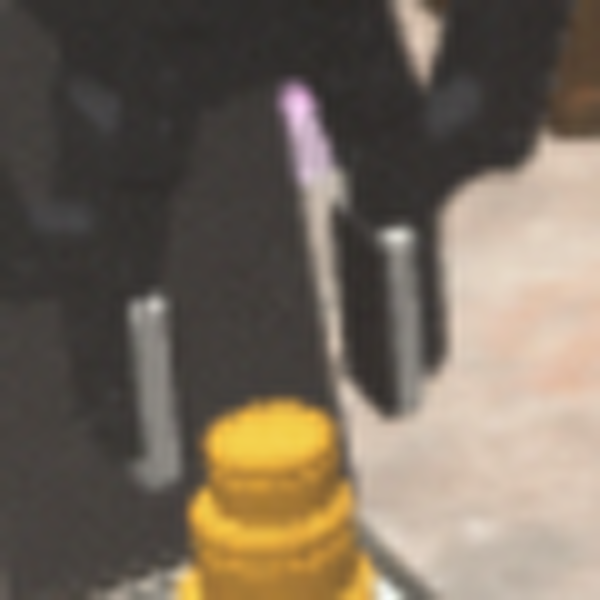

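>>> arm_command --pt "-0.05 0.15 -0.05 0 45" --pt "-0.05 0.15 -0.05 0 45" --pt "-0.05 0.15 -0.05 0 40" --pt "-0.05 0.15 -0.05 0 34" --pt "-0.05 0.15 -0.05 0 30" --pt "-0.05 0.15 -0.05 0 26" --pt "-0.05 0.15 -0.05 0 22" --pt "-0.05 0.15 -0.05 0 16" --pt "-0.05 0.15 -0.05 0 16" --pt "-0.05 0.15 -0.05 0 16" --squeeze 22

```text
clock: 13.48
position: [0.4723, 0.2309, 0.1342]
ee_rot: [-0.706, -0.03, 0.03, 0.707]
ft_force: [-1.3, 0.1, 4.7]
grip_width: 0.247
```

```bash
python3 go.py .4728 .2315 .134 .085
python3 - <<'E'
from st import *
crop(manip.camera('scene'),215,200,60,60,10,'pics/s17.png')
E
```

```text
t 13.4833 p [0.4723 0.2309 0.1342] F [-1.27  0.11  4.75] w 0.247 hp 0.0539
shift cm [0.05 0.02 0.05] rot [-0.  0.  0.] jaw [-0.085  0.996  0.   ] q7 [-0.78  0.28  0.27  1.92 -0.09  0.95  1.19]
```

View pics/s17.png

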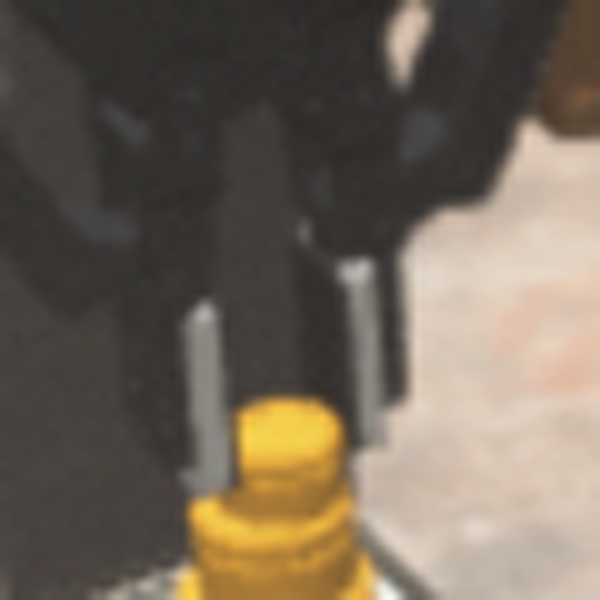

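>>> arm_command --pt "0 -1 0 0 16" --pt "0 -2.5 0 0 16" --pt "0 -4 0 0 16" --pt "0 -6 0 0 16" --pt "0 -6 -2 0 16" --pt "0 -6 -5 0 16" --pt "0 -6 -9 0 16" --pt "1 -6 -13 0 16" --pt "3 -6 -17 0 16" --pt "5 -6 -20 0 16"

```text
clock: 14.37
position: [0.5391, 0.033, 0.1949]
ee_rot: [-0.706, -0.03, 0.03, 0.707]
ft_force: [1.1, 1.2, -0.7]
grip_width: 0.247
```

>>> arm_command --pt "1 0 -3 0 16" --pt "2 0 -6 0 16" --pt "2 0 -8 0 16" --pt "2 1 -8 0 16" --pt "2 3 -8 0 16" --pt "2 3 -8 0 16" --pt "2 3 -8 0 16"

```text
clock: 14.95
position: [0.5651, -0.0418, 0.1635]
ee_rot: [-0.706, -0.029, 0.031, 0.706]
ft_force: [-0.1, 0.1, 0.2]
grip_width: 0.254
```

```bash
python3 go.py .5716 -.0595 .13 .085
python3 - <<'E'
from h import *
crop(manip.camera('scene'),310,170,70,60,10,'pics/s18.png')
E
```

```text
t 14.95 p [ 0.5651 -0.0418  0.1635] F [-0.12  0.13  0.21] w 0.254 hp 0.0539
shift cm [ 0.51  3.35 -1.82] rot [-0.     0.001 -0.002] jaw [-0.085  0.996  0.   ] q7 [-0.4   0.35  0.47  1.8  -0.18  1.04  1.79]
```

View pics/s18.png

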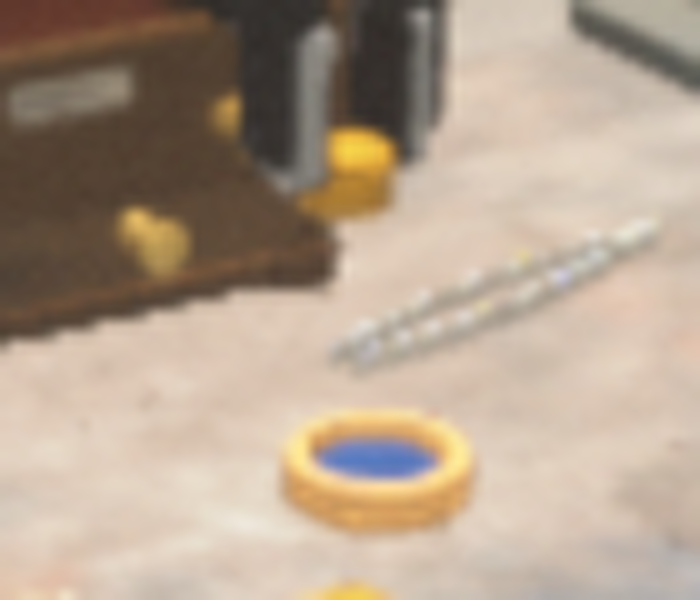

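Run:
```python
from st import *
print(tri((343.2,197),(366.5,163)))
for z in(.02,.05,.08,.13): print(z,onz('top',(366,163),z),onz('top',(372,140),z))
print(proj('scene',[.614,-.06,.088]))
f=lambda v:((np.array(v).reshape(-1,2)-[310,170]+.5)*10-.5).round(0).ravel()
print('nest50',f(sil('scene',[.5716,-.060],.023,0,.013)))
o=manip.get_obs()['position'];z=o[2]-.080
print('disc',f(sil('scene',o[:2],.0115,z,z+.014)))
crop(cv2.imread('pics/scene0.png')[:,:,::-1],235,115,160,120,5,'pics/s19.png')
```

```text
(array([ 0.65268321, -0.10679836,  0.0167827 ]), np.float64(0.015438674472094916))
0.02 [ 0.64802998 -0.11162152  0.02      ] [ 0.71142451 -0.13036925  0.02      ]
0.05 [ 0.64309138 -0.10874512  0.05      ] [ 0.70490604 -0.12702563  0.05      ]
0.08 [ 0.63815279 -0.10586871  0.08      ] [ 0.69838757 -0.12368201  0.08      ]
0.13 [ 0.62992179 -0.10107471  0.13      ] [ 0.68752346 -0.11810931  0.13      ]
[[339.04609228 179.43720202]]
nest50 [284. 404. 476. 537.]
disc [286. 118. 388. 212.]
```

View pics/s19.png

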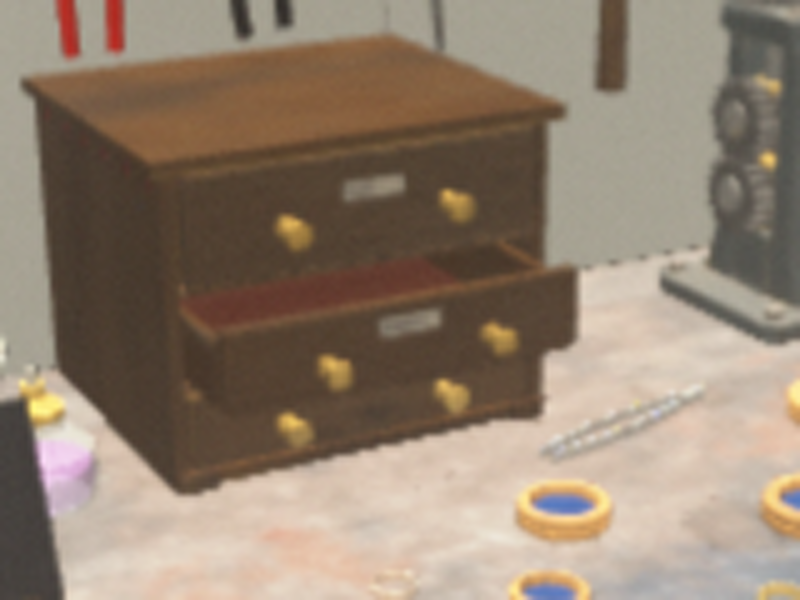

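>>> arm_command --pt "0.3 0.5 -1 0 16" --pt "0.55 1 -1.7 0 16" --pt "0.55 2 -1.7 0 16" --pt "0.55 3.5 -1.7 0 16" --pt "0.55 4.5 -1.7 0 16" --pt "0.55 5.2 -1.7 0 16" --pt "0.55 5.2 -1.7 0 16" --pt "0.55 5.2 -1.7 0 16"

```text
clock: 15.67
position: [0.5726, -0.0587, 0.1117]
ee_rot: [0.706, 0.03, -0.03, -0.706]
ft_force: [-0.3, -0.1, -0.1]
grip_width: 0.248
```

```bash
python3 go.py .5716 -.059 .0885 .085
python3 - <<'E'
from st import *
crop(manip.camera('scene'),315,185,60,60,10,'pics/s20.png')
f=lambda v:((np.array(v).reshape(-1,2)-[315,185]+.5)*10-.5).round(0).ravel()
print('nest50',f(sil('scene',[.5716,-.060],.023,0,.013)))
o=manip.get_obs()['position'];z=o[2]-.080
print('disc',f(sil('scene',o[:2],.0115,z,z+.014)))
E
```

```text
t 15.6667 p [ 0.5726 -0.0587  0.1117] F [-0.31 -0.09 -0.06] w 0.248 hp 0.0539
shift cm [-0.1   2.32 -0.02] rot [ 0.     0.    -0.001] jaw [-0.085  0.996 -0.   ] q7 [-0.35  0.44  0.45  1.81 -0.23  0.95  1.86]
nest50 [234. 254. 426. 387.]
disc [277. 148. 375. 242.]
```

View pics/s20.png

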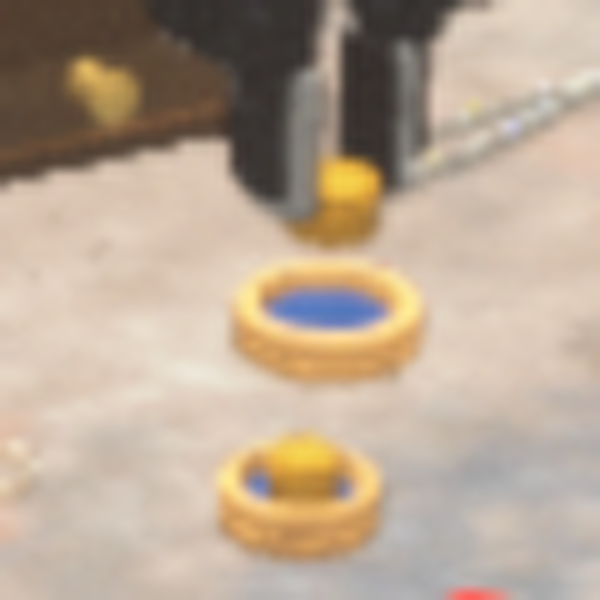

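>>> arm_command --pt "-0.1 0.7 0.05 0 16" --pt "-0.1 1.4 0.05 0 16" --pt "-0.1 2.0 0.05 0 16" --pt "-0.1 2.1 0.05 0 16" --pt "-0.1 2.1 0.05 0 16" --pt "-0.1 2.1 0.05 0 16"

```text
clock: 16.22
position: [0.5717, -0.0584, 0.091]
ee_rot: [0.706, 0.03, -0.03, -0.706]
ft_force: [0.3, -0.2, -0.5]
grip_width: 0.249
```

>>> arm_command --pt "0 0.05 0 0 16" --pt "0 0.1 0 0 16" --pt "0 0.1 0 0 16"

```text
clock: 16.47
position: [0.5718, -0.0583, 0.0901]
ee_rot: [-0.706, -0.03, 0.03, 0.707]
ft_force: [0.0, 0.5, -0.5]
grip_width: 0.247
```

>>> arm_command --pt "0 0.05 0 0 16" --pt "0 0.12 0 0 16" --pt "0 0.12 0 0 16" --pt "0 0.12 0 0 16"

```text
clock: 16.8
position: [0.5717, -0.0583, 0.0888]
ee_rot: [-0.706, -0.03, 0.03, 0.706]
ft_force: [0.3, -0.1, -0.5]
grip_width: 0.252
```

```bash
python3 go.py .5716 -.059 .0885 .085
python3 - <<'E'
from st import *
crop(manip.camera('scene'),315,185,60,60,10,'pics/s21.png')
E
```

```text
t 16.8 p [ 0.5717 -0.0583  0.0888] F [ 0.31 -0.13 -0.48] w 0.252 hp 0.0539
shift cm [-0.02  0.03 -0.07] rot [-0.  0. -0.] jaw [-0.085  0.996  0.   ] q7 [-0.34  0.47  0.44  1.83 -0.25  0.9   1.87]
```

View pics/s21.png

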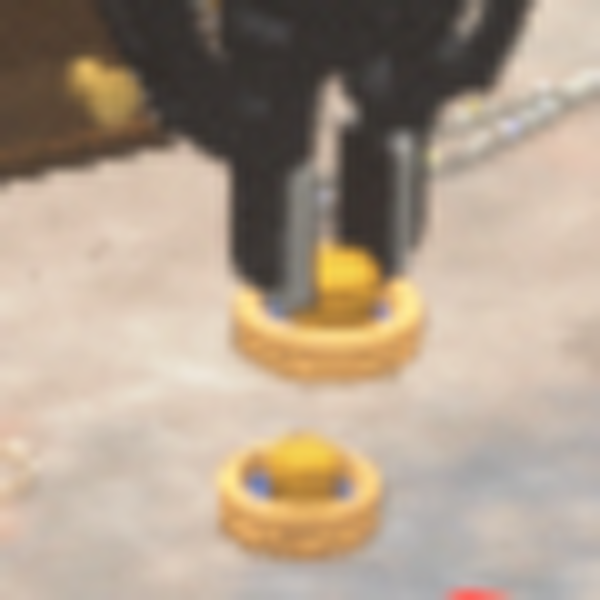

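Well inside the recess. A touch lower, release, retreat.

>>> arm_command --pt "0 0.06 0 0 16" --pt "0 0.06 0 0 16" --pt "0 0.06 0 0 16"

```text
clock: 17.1
position: [0.5718, -0.0583, 0.0883]
ee_rot: [-0.706, -0.03, 0.03, 0.706]
ft_force: [-1.0, 0.0, 1.5]
grip_width: 0.247
```

>>> arm_command --pt "0 0 0 0 26" --pt "0 0 0 0 28" --pt "0 0 0 0 32" --pt "0 0 0 0 40" --pt "0 0 0 0 45" --pt "0 -1 0 0 50" --pt "0 -3 0 0 50" --pt "0 -6 0 0 50" --pt "0 -9 0 0 50" --pt "0 -11 0 0 50"

```text
clock: 17.93
position: [0.5723, -0.0587, 0.2017]
ee_rot: [-0.706, -0.031, 0.029, 0.706]
ft_force: [0.3, 0.3, 0.0]
grip_width: 0.497
```

```bash
python3 go.py .4728 .2315 .18 .085
python3 - <<'E'
from st import *
crop(manip.camera('scene'),315,185,60,60,10,'pics/s22.png')
E
```

```text
t 17.9333 p [ 0.5723 -0.0587  0.2017] F [0.28 0.32 0.04] w 0.497 hp 0.0539
shift cm [-7.47  2.15 29.75] rot [ 0.    -0.     0.003] jaw [-0.085  0.996 -0.   ] q7 [-0.38  0.32  0.49  1.75 -0.16  1.11  1.81]
```

View pics/s22.png

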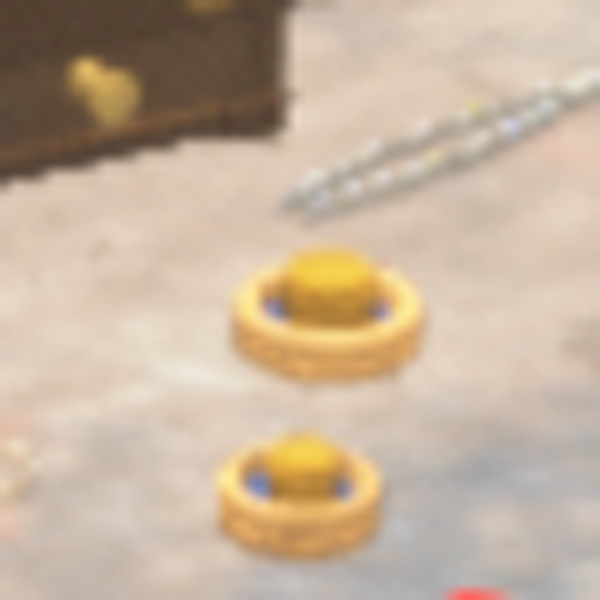

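>>> arm_command --pt "-3 0 2 0 55" --pt "-5 0 6 0 55" --pt "-7.5 0 10 0 55" --pt "-7.5 0 14 0 55" --pt "-7.5 0 18 0 55" --pt "-7.5 0 22 0 55" --pt "-7.5 0.5 26 0 55" --pt "-7.5 1.2 29.7 0 55" --pt "-7.5 1.2 29.7 0 55" --pt "-7.5 1.2 29.7 0 55"

```text
clock: 18.82
position: [0.4709, 0.2335, 0.1861]
ee_rot: [0.706, 0.031, -0.032, -0.706]
ft_force: [0.3, -1.0, 0.8]
grip_width: 0.551
```

```bash
python3 go.py .4728 .2315 .1175 .085
```

```text
t 18.8167 p [0.4709 0.2335 0.1861] F [ 0.3  -0.99  0.84] w 0.551 hp 0.0539
shift cm [ 0.18  6.86 -0.21] rot [ 0.     0.005 -0.   ] jaw [-0.089  0.996 -0.   ] q7 [-0.79  0.22  0.28  1.88 -0.07  1.06  1.17]
```

>>> arm_command --pt "0.1 2 -0.1 0 50" --pt "0.1 4 -0.1 0 50" --pt "0.1 5.5 -0.1 0 50" --pt "0.1 6.6 -0.1 0 50" --pt "0.1 6.6 -0.1 0 50" --pt "0.1 6.6 -0.1 0 50" --pt "0.1 6.6 -0.1 0 50" --pt "0.1 6.6 -0.1 0 50"

```text
clock: 19.48
position: [0.4735, 0.2304, 0.1213]
ee_rot: [-0.706, -0.031, 0.029, 0.707]
ft_force: [0.1, -0.2, 0.3]
grip_width: 0.501
```

```bash
python3 go.py .4728 .2315 .1175 .085
python3 - <<'E'
from st import *
crop(manip.camera('scene'),210,200,60,65,10,'pics/s23.png')
E
```

```text
t 19.4833 p [0.4735 0.2304 0.1213] F [ 0.08 -0.21  0.33] w 0.501 hp 0.0539
shift cm [-0.06  0.38  0.11] rot [-0.001 -0.     0.002] jaw [-0.085  0.996  0.001] q7 [-0.78  0.3   0.27  1.93 -0.1   0.92  1.2 ]
```

View pics/s23.png

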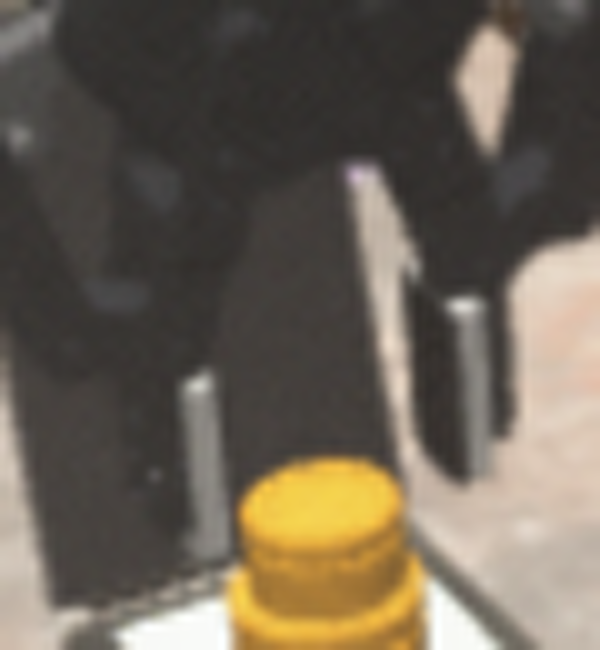

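>>> arm_command --pt "-0.05 0.25 0 0 50" --pt "-0.05 0.25 0 0 48" --pt "-0.05 0.25 0 0 42" --pt "-0.05 0.25 0 0 38" --pt "-0.05 0.25 0 0 34" --pt "-0.05 0.25 0 0 30" --pt "-0.05 0.25 0 0 24" --pt "-0.05 0.25 0 0 22" --pt "-0.05 0.25 0 0 22" --pt "-0.05 0.25 0 0 22" --squeeze 25

```text
clock: 20.37
position: [0.4724, 0.2306, 0.118]
ee_rot: [-0.706, -0.03, 0.03, 0.707]
ft_force: [-1.5, 1.0, 4.9]
grip_width: 0.322
```

```bash
python3 go.py .4728 .2315 .1175 .085
python3 - <<'E'
from st import *
crop(manip.camera('scene'),210,200,60,65,10,'pics/s24.png')
E
```

```text
t 20.3667 p [0.4724 0.2306 0.118 ] F [-1.5   0.98  4.88] w 0.322 hp 0.0539
shift cm [0.05 0.05 0.09] rot [-0.001  0.     0.   ] jaw [-0.085  0.996  0.001] q7 [-0.78  0.31  0.27  1.93 -0.1   0.91  1.2 ]
```

View pics/s24.png

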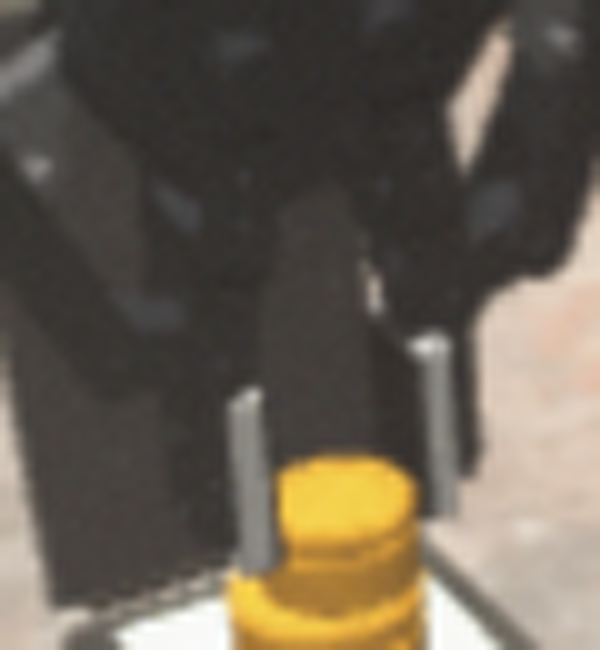

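>>> arm_command --pt "0 -1 0 0 22" --pt "0 -2.5 0 0 22" --pt "0 -4.5 0 0 22" --pt "0 -6.5 0 0 22" --pt "0 -6.5 -2 0 22" --pt "0 -6.5 -5 0 22" --pt "0 -6.5 -9 0 22" --pt "0 -6.5 -13 0 22" --pt "0 -6.5 -17 0 22" --pt "0 -6.5 -20 0 22"

```text
clock: 21.25
position: [0.489, 0.0272, 0.1831]
ee_rot: [0.707, 0.029, -0.029, -0.706]
ft_force: [1.0, -0.1, -1.6]
grip_width: 0.319
```

>>> arm_command --pt "0 0 -4 0 22" --pt "0 0 -8 0 22" --pt "0 0 -11 0 22" --pt "0 0 -14 0 22" --pt "0 0 -17 0 22" --pt "0 0 -19 0 22" --pt "0 1 -19 0 22" --pt "0 2 -19 0 22" --pt "0 2 -19 0 22" --pt "0 2 -19 0 22"

```text
clock: 22.08
position: [0.505, -0.157, 0.1619]
ee_rot: [-0.706, -0.03, 0.031, 0.707]
ft_force: [0.5, 0.3, -1.1]
grip_width: 0.322
```

```bash
python3 go.py .5142 -.169 .12 .085
python3 - <<'E'
from st import *
crop(manip.camera('scene'),360,170,70,60,10,'pics/s25.png')
E
```

```text
t 22.0833 p [ 0.505  -0.157   0.1619] F [ 0.5   0.32 -1.07] w 0.322 hp 0.0539
shift cm [ 0.82  4.19 -1.28] rot [-0.001  0.002 -0.002] jaw [-0.087  0.996  0.001] q7 [-0.27  0.28  0.56  1.9  -0.17  1.01  2.02]
```

View pics/s25.png

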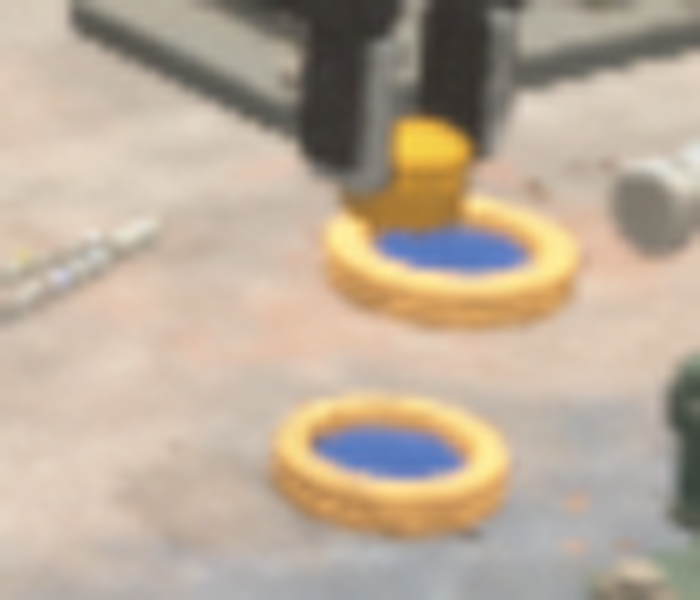

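>>> arm_command --pt "0.4 0 -0.6 0 22" --pt "0.8 0.5 -1.2 0 22" --pt "0.8 2 -1.2 0 22" --pt "0.8 3.5 -1.2 0 22" --pt "0.8 4.2 -1.2 0 22" --pt "0.8 4.2 -1.2 0 22" --pt "0.8 4.2 -1.2 0 22"

```text
clock: 22.72
position: [0.5146, -0.1698, 0.1207]
ee_rot: [0.707, 0.03, -0.03, -0.706]
ft_force: [-0.2, -0.2, -0.6]
grip_width: 0.32
```

```bash
python3 go.py .5142 -.169 .0915 .085
python3 - <<'E'
from st import *
crop(manip.camera('scene'),365,180,60,60,10,'pics/s26.png')
f=lambda v:((np.array(v).reshape(-1,2)-[365,180]+.5)*10-.5).round(0).ravel()
print('nest100',f(sil('scene',[.5145,-.170],.028,0,.013)))
o=manip.get_obs()['position'];z=o[2]-.082
print('disc',f(sil('scene',o[:2],.0145,z,z+.018)))
E
```

```text
t 22.7167 p [ 0.5146 -0.1698  0.1207] F [-0.15 -0.23 -0.56] w 0.32 hp 0.0539
shift cm [-0.03  2.92  0.09] rot [ 0.  0. -0.] jaw [-0.085  0.996 -0.   ] q7 [-0.23  0.37  0.54  1.9  -0.23  0.94  2.08]
nest100 [221. 290. 459. 440.]
disc [287. 147. 417. 266.]
```

View pics/s26.png

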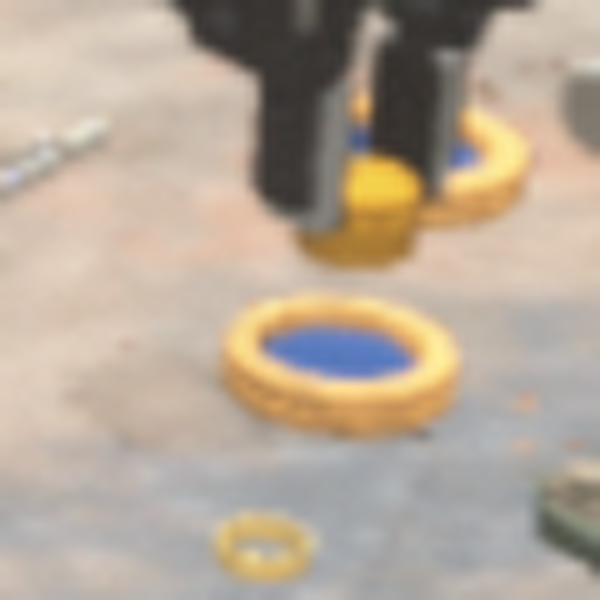

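>>> arm_command --pt "0 1 0.1 0 22" --pt "0 2 0.1 0 22" --pt "0 2.6 0.1 0 22" --pt "0 2.8 0.1 0 22" --pt "0 2.8 0.1 0 22" --pt "0 2.8 0.1 0 22" --pt "0 2.8 0.1 0 22"

```text
clock: 23.35
position: [0.5146, -0.1686, 0.0929]
ee_rot: [0.706, 0.03, -0.03, -0.706]
ft_force: [-0.9, 0.2, -1.6]
grip_width: 0.321
```

```bash
python3 go.py .5142 -.169 .0905 .085
python3 - <<'E'
from st import *
crop(manip.camera('scene'),365,180,60,60,10,'pics/s27.png')
f=lambda v:((np.array(v).reshape(-1,2)-[365,180]+.5)*10-.5).round(0).ravel()
o=manip.get_obs()['position'];z=o[2]-.082
print('disc',f(sil('scene',o[:2],.0145,z,z+.018)))
E
```

```text
t 23.35 p [ 0.5146 -0.1686  0.0929] F [-0.95  0.2  -1.57] w 0.321 hp 0.0539
shift cm [-0.04  0.24 -0.03] rot [0. 0. 0.] jaw [-0.085  0.996 -0.   ] q7 [-0.21  0.41  0.52  1.92 -0.26  0.88  2.1 ]
disc [275. 255. 403. 374.]
```

View pics/s27.png

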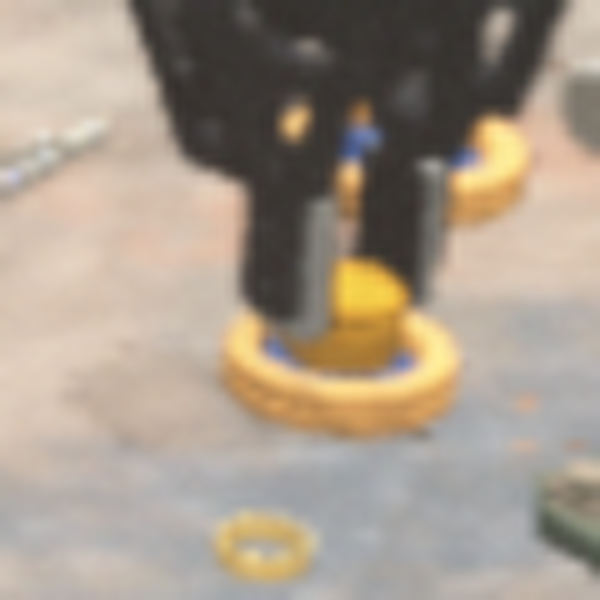

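>>> arm_command --pt "0 0.1 0.05 0 22" --pt "0 0.15 0.05 0 22" --pt "0 0.2 0.05 0 22" --pt "0 0.2 0.05 0 22"

```text
clock: 23.73
position: [0.5143, -0.168, 0.0906]
ee_rot: [-0.706, -0.03, 0.03, 0.707]
ft_force: [-0.7, -0.5, -1.1]
grip_width: 0.317
```

>>> arm_command --pt "0 0.05 0 0 22" --pt "0 0.08 0 0 22" --pt "0 0.08 0 0 22"

```text
clock: 23.98
position: [0.5144, -0.1681, 0.0901]
ee_rot: [-0.706, -0.03, 0.03, 0.707]
ft_force: [-1.5, 0.8, 2.7]
grip_width: 0.321
```

Contact. Release and rise.

>>> arm_command --pt "0 0 0 0 33" --pt "0 0 0 0 35" --pt "0 0 0 0 40" --pt "0 0 0 0 48" --pt "0 0 0 0 55" --pt "0 -1 0 0 60" --pt "0 -3 0 0 60" --pt "0 -6 0 0 60" --pt "0 -9 0 0 60" --pt "0 -10 0 0 60"

```text
clock: 24.82
position: [0.5157, -0.1689, 0.1946]
ee_rot: [0.707, 0.032, -0.028, -0.706]
ft_force: [0.5, -1.0, 0.8]
grip_width: 0.599
```

```bash
python3 go.py .4728 .2315 .18 .085
python3 - <<'E'
from st import *
crop(manip.camera('scene'),365,180,60,60,10,'pics/s28.png')
E
```

```text
t 24.8167 p [ 0.5157 -0.1689  0.1946] F [ 0.54 -0.96  0.76] w 0.599 hp 0.0539
shift cm [-0.91  1.41 40.26] rot [ 0.001 -0.001  0.005] jaw [-0.084  0.996 -0.001] q7 [-0.27  0.26  0.57  1.84 -0.16  1.08  2.02]
```

View pics/s28.png

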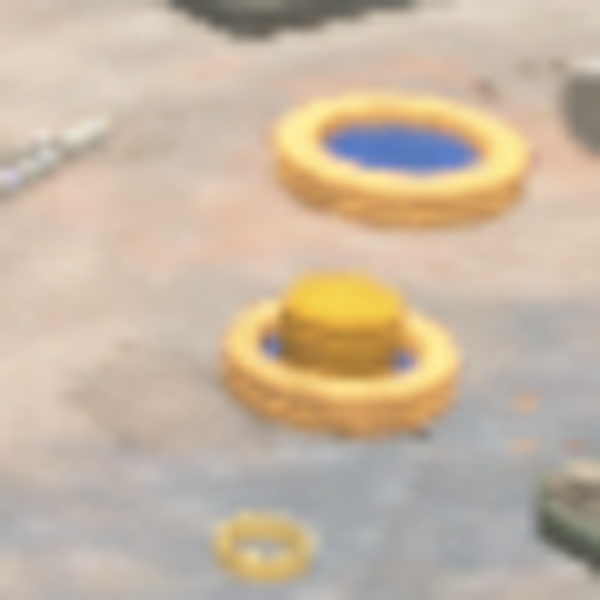

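>>> arm_command --pt "-0.2 0 4 0 60" --pt "-0.4 0 8 0 60" --pt "-0.6 0 12 0 60" --pt "-0.9 0 16 0 60" --pt "-0.9 0 20 0 60" --pt "-0.9 0 24 0 60" --pt "-0.9 0 28 0 60" --pt "-0.9 0 32 0 60" --pt "-0.9 0.5 36 0 60" --pt "-0.9 1 40.1 0 60"

```text
clock: 25.7
position: [0.4707, 0.2325, 0.18]
ee_rot: [-0.706, -0.03, 0.03, 0.707]
ft_force: [-0.0, -0.5, 0.5]
grip_width: 0.601
```

>>> arm_command --pt "0 0.5 0 0 60" --pt "0 1 0 0 60" --pt "0 1 0 0 60"

```text
clock: 25.95
position: [0.4707, 0.2299, 0.1686]
ee_rot: [0.707, 0.03, -0.031, -0.706]
ft_force: [0.2, -1.0, -0.5]
grip_width: 0.6
```

```bash
python3 go.py .4728 .231 .095 .085
```

```text
t 25.95 p [0.4707 0.2299 0.1686] F [ 0.21 -0.97 -0.45] w 0.6 hp 0.0539
shift cm [0.23 7.36 0.1 ] rot [ 0.001  0.    -0.002] jaw [-0.085  0.996 -0.001] q7 [-0.8   0.24  0.29  1.9  -0.08  1.02  1.18]
```

>>> arm_command --pt "0.1 2 0 0 60" --pt "0.1 4 0 0 60" --pt "0.1 5.5 0 0 60" --pt "0.1 6.8 0 0 60" --pt "0.1 7.2 0 0 60" --pt "0.1 7.2 0 0 60" --pt "0.1 7.2 0 0 60" --pt "0.1 7.2 0 0 60"

```text
clock: 26.62
position: [0.4729, 0.2306, 0.0989]
ee_rot: [-0.706, -0.03, 0.029, 0.707]
ft_force: [0.3, -0.5, -0.6]
grip_width: 0.597
```

```bash
python3 go.py .4728 .231 .095 .085
python3 - <<'E'
from st import *
crop(manip.camera('scene'),210,205,60,65,10,'pics/s29.png')
E
```

```text
t 26.6167 p [0.4729 0.2306 0.0989] F [ 0.27 -0.54 -0.55] w 0.597 hp 0.0539
shift cm [-0.01  0.39  0.05] rot [-0.001 -0.001  0.001] jaw [-0.084  0.996  0.001] q7 [-0.78  0.34  0.27  1.94 -0.12  0.87  1.21]
```

View pics/s29.png

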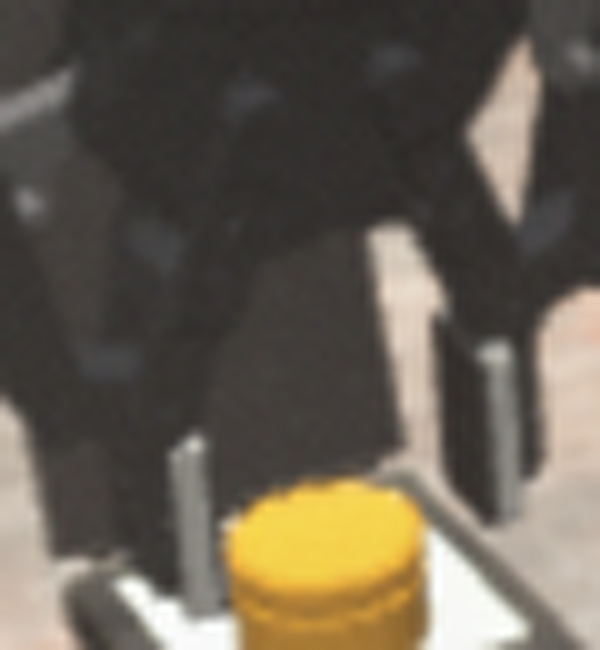

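>>> arm_command --pt "0 0.3 0.12 0 60" --pt "0 0.3 0.12 0 56" --pt "0 0.3 0.12 0 52" --pt "0 0.3 0.12 0 48" --pt "0 0.3 0.12 0 44" --pt "0 0.3 0.12 0 40" --pt "0 0.3 0.12 0 34" --pt "0 0.3 0.12 0 30" --pt "0 0.3 0.12 0 30" --pt "0 0.3 0.12 0 30" --squeeze 35

```text
clock: 27.5
position: [0.4722, 0.2323, 0.0953]
ee_rot: [-0.706, -0.03, 0.03, 0.707]
ft_force: [-2.8, 0.2, 5.3]
grip_width: 0.405
```

```bash
python3 go.py .4728 .231 .095 .085
python3 - <<'E'
from st import *
crop(manip.camera('scene'),210,205,60,65,10,'pics/s30.png')
E
```

```text
t 27.5 p [0.4722 0.2323 0.0953] F [-2.79  0.19  5.28] w 0.405 hp 0.0539
shift cm [ 0.05  0.03 -0.13] rot [-0.001  0.     0.   ] jaw [-0.085  0.996  0.001] q7 [-0.78  0.34  0.27  1.94 -0.12  0.87  1.21]
```

View pics/s30.png

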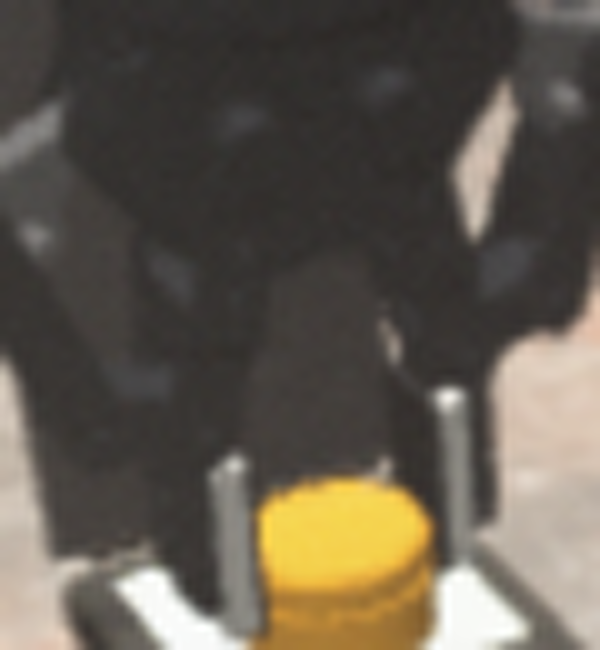

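>>> arm_command --pt "0 -1 0 0 30" --pt "0 -2.5 0 0 30" --pt "0 -5 0 0 30" --pt "0 -7.5 0 0 30" --pt "0 -8 -1.5 0 30" --pt "0 -8 -4 0 30" --pt "0 -8 -8 0 30" --pt "0 -8 -12 0 30" --pt "0 -8 -16 0 30" --pt "0 -8 -20 0 30"

```text
clock: 28.38
position: [0.4885, 0.0302, 0.1749]
ee_rot: [-0.706, -0.03, 0.03, 0.706]
ft_force: [0.3, -0.1, -1.9]
grip_width: 0.402
```

>>> arm_command --pt "1 0 -4 0 30" --pt "2 0 -8 0 30" --pt "3 0 -12 0 30" --pt "4 0 -16 0 30" --pt "5 0 -19 0 30" --pt "6 0 -22 0 30" --pt "7 0 -25 0 30" --pt "7 0 -26.5 0 30" --pt "7 0 -26.5 0 30" --pt "7 0 -26.5 0 30"

```text
clock: 29.22
position: [0.5805, -0.2268, 0.1744]
ee_rot: [0.707, 0.029, -0.03, -0.706]
ft_force: [0.6, -0.3, -2.0]
grip_width: 0.4
```

```bash
python3 go.py .6045 -.264 .12 .085
python3 - <<'E'
from st import *
crop(manip.camera('scene'),350,140,100,80,8,'pics/s31.png')
E
```

```text
t 29.2167 p [ 0.5805 -0.2268  0.1744] F [ 0.61 -0.27 -2.02] w 0.4 hp 0.0539
shift cm [ 2.09  5.44 -3.9 ] rot [ 0.    -0.002 -0.001] jaw [-0.083  0.997 -0.   ] q7 [-0.12  0.47  0.55  1.64 -0.27  1.11  2.15]
```

View pics/s31.png

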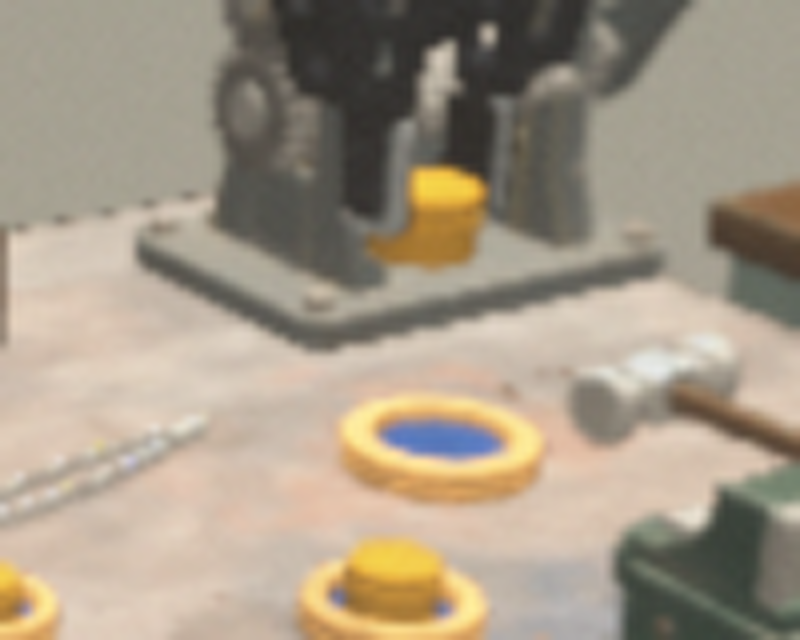

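>>> arm_command --pt "0.7 0 -1.3 0 30" --pt "1.5 0 -2.7 0 30" --pt "2.1 0 -3.85 0 30" --pt "2.1 1 -3.85 0 30" --pt "2.1 2.5 -3.85 0 30" --pt "2.1 4 -3.85 0 30" --pt "2.1 5 -3.85 0 30" --pt "2.1 5 -3.85 0 30" --pt "2.1 5 -3.85 0 30"

```text
clock: 30.02
position: [0.6054, -0.2608, 0.1244]
ee_rot: [-0.706, -0.03, 0.031, 0.707]
ft_force: [-0.3, 0.2, -1.3]
grip_width: 0.407
```

```bash
python3 go.py .6045 -.264 .0915 .085
python3 - <<'E'
from st import *
crop(manip.camera('scene'),370,160,70,60,10,'pics/s32.png')
f=lambda v:((np.array(v).reshape(-1,2)-[370,160]+.5)*10-.5).round(0).ravel()
print('nest200',f(sil('scene',[.6048,-.2658],.034,0,.013)))
o=manip.get_obs()['position'];z=o[2]-.0823
print('disc',f(sil('scene',o[:2],.018,z,z+.023)))
E
```

```text
t 30.0167 p [ 0.6054 -0.2608  0.1244] F [-0.29  0.22 -1.34] w 0.407 hp 0.0539
shift cm [-0.11  3.29 -0.31] rot [-0.001  0.001 -0.001] jaw [-0.086  0.996  0.001] q7 [-0.04  0.6   0.52  1.57 -0.33  1.06  2.22]
nest200 [224. 290. 481. 432.]
disc [280. 133. 424. 261.]
```

View pics/s32.png

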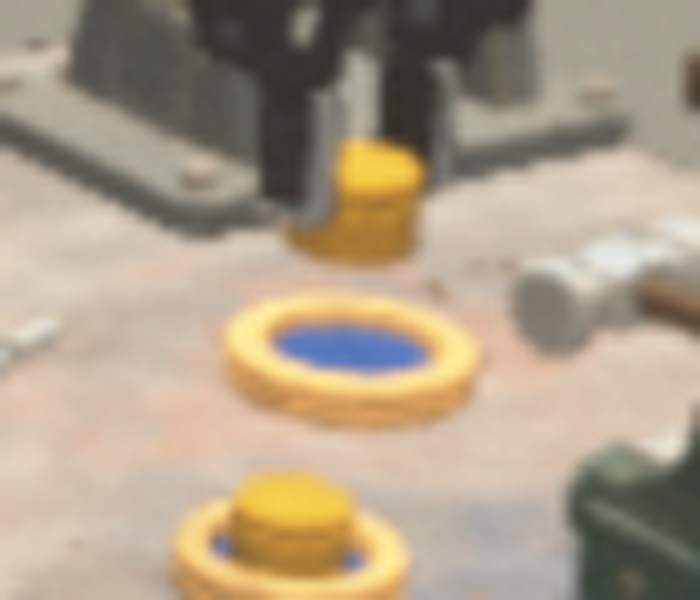

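>>> arm_command --pt "-0.08 1 -0.25 0 30" --pt "-0.08 2 -0.25 0 30" --pt "-0.08 2.6 -0.25 0 30" --pt "-0.08 2.8 -0.25 0 30" --pt "-0.08 2.8 -0.25 0 30" --pt "-0.08 2.8 -0.25 0 30" --pt "-0.08 2.8 -0.25 0 30"

```text
clock: 30.65
position: [0.6053, -0.2646, 0.0972]
ee_rot: [0.707, 0.03, -0.03, -0.706]
ft_force: [-0.0, -0.3, -1.9]
grip_width: 0.405
```

```bash
python3 go.py .6045 -.264 .0915 .085
python3 - <<'E'
from st import *
crop(manip.camera('scene'),370,160,70,60,10,'pics/s33.png')
f=lambda v:((np.array(v).reshape(-1,2)-[370,160]+.5)*10-.5).round(0).ravel()
o=manip.get_obs()['position'];z=o[2]-.0823
print('disc',f(sil('scene',o[:2],.018,z,z+.023)))
print('ideal',f(sil('scene',[.6048,-.2658],.018,z,z+.023)))
E
```

```text
t 30.65 p [ 0.6053 -0.2646  0.0972] F [-0.04 -0.33 -1.87] w 0.405 hp 0.0539
shift cm [-0.07  0.57  0.07] rot [0. 0. 0.] jaw [-0.085  0.996 -0.   ] q7 [-0.03  0.63  0.51  1.58 -0.35  1.01  2.24]
disc [283. 228. 425. 357.]
ideal [287. 228. 430. 357.]
```

View pics/s33.png

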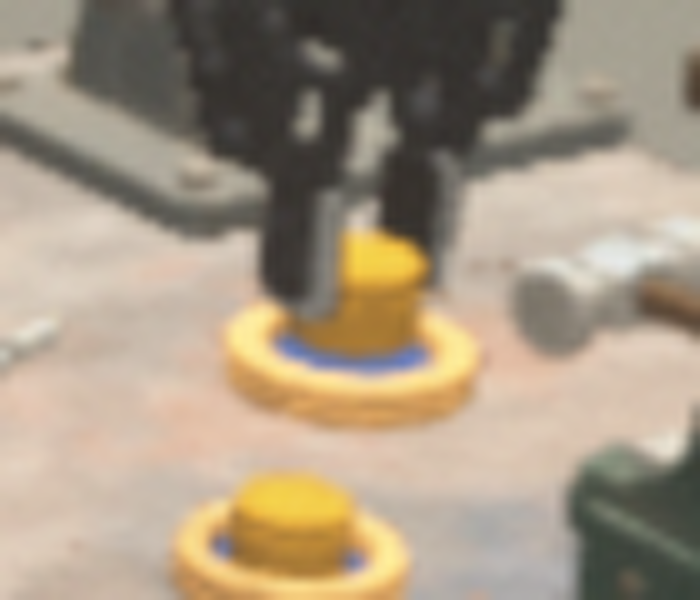

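>>> arm_command --pt "-0.05 0.2 0 0 30" --pt "-0.05 0.4 0 0 30" --pt "-0.05 0.5 0 0 30" --pt "-0.05 0.5 0 0 30" --pt "-0.05 0.5 0 0 30"

```text
clock: 31.12
position: [0.6046, -0.2645, 0.0917]
ee_rot: [-0.706, -0.03, 0.03, 0.707]
ft_force: [-0.1, 0.3, -1.0]
grip_width: 0.403
```

>>> arm_command --pt "0 0.05 0 0 30" --pt "0 0.08 0 0 30" --pt "0 0.08 0 0 30"

```text
clock: 31.37
position: [0.6046, -0.2645, 0.091]
ee_rot: [-0.706, -0.03, 0.03, 0.706]
ft_force: [-0.3, -0.0, -1.7]
grip_width: 0.404
```

Run:
```python
from st import *
crop(manip.camera('scene'),370,160,70,60,10,'pics/s34.png')
```

>>> arm_command --pt "0 0.05 0 0 30" --pt "0 0.08 0 0 30" --pt "0 0.08 0 0 30"

```text
clock: 31.67
position: [0.6047, -0.2646, 0.0905]
ee_rot: [-0.706, -0.03, 0.03, 0.707]
ft_force: [0.1, -0.6, 1.0]
grip_width: 0.4
```

Contact (force went from −1.7 to +1.0 N). Release and rise.

>>> arm_command --pt "0 0 0 0 41" --pt "0 0 0 0 43" --pt "0 0 0 0 48" --pt "0 0 0 0 56" --pt "0 0 0 0 65" --pt "0 -1 0 0 65" --pt "0 -3 0 0 65" --pt "0 -6 0 0 65" --pt "0 -9 0 0 65" --pt "0 -10 0 0 65"

```text
clock: 32.5
position: [0.6059, -0.2656, 0.1958]
ee_rot: [0.707, 0.032, -0.028, -0.706]
ft_force: [-0.3, -0.6, 1.8]
grip_width: 0.652
```

Run:
```python
from st import *
print(manip.get_obs()['position'])
s=manip.camera('scene');cv2.imwrite('pics/fin1.png',s[:,:,::-1])
hsv=cv2.cvtColor(s,cv2.COLOR_RGB2HSV)
N={'200':(.6048,-.2658),'100':(.5145,-.170),'50':(.5716,-.060),'20':(.5002,-.0068)}
# template compare: predicted disc top-face centre vs. measured saturated-yellow blob (brass hue/sat) around
for (k,r,z0,z1) in D:
    h=z1-z0;X=N[k];S=sil('scene',X,r,.008,.008+h)
    c=proj('scene',[X[0],X[1],.008+h])[0]
    x0,y0,x1,y1=np.round(S+[-4,-4,4,4]).astype(int)
    print(k,'pred',S.round(1))
    row=int(round(c[1]));print('  hsv row',row,[(x,*hsv[row,x]) for x in range(x0,x1+1)])
```

```text
[ 0.60589356 -0.26561572  0.19584224]
200 pred [398.1 184.7 412.3 197.6]
  hsv row 187 [(394, np.uint8(13), np.uint8(47), np.uint8(205)), (395, np.uint8(13), np.uint8(48), np.uint8(204)), (396, np.uint8(13), np.uint8(51), np.uint8(207)), (397, np.uint8(14), np.uint8(53), np.uint8(208)), (398, np.uint8(16), np.uint8(78), np.uint8(217)), (399, np.uint8(20), np.uint8(125), np.uint8(233)), (400, np.uint8(23), np.uint8(156), np.uint8(242)), (401, np.uint8(24), np.uint8(165), np.uint8(245)), (402, np.uint8(24), np.uint8(171), np.uint8(245)), (403, np.uint8(24), np.uint8(174), np.uint8(245)), (404, np.uint8(24), np.uint8(170), np.uint8(245)), (405, np.uint8(24), np.uint8(176), np.uint8(244)), (406, np.uint8(24), np.uint8(170), np.uint8(245)), (407, np.uint8(24), np.uint8(175), np.uint8(245)), (408, np.uint8(24), np.uint8(167), np.uint8(244)), (409, np.uint8(23), np.uint8(161), np.uint8(242)), (410, np.uint8(22), np.uint8(143), np.uint8(240)), (411, np.uint8(20), np.uint8(114), np.uint8(230)), (412, np.uint8(17), np.uint8(69), np.uint8(208)), (413, np.uint8(14), np.uint8(44), np.uint8(197)),
[... 2473 characters left out ...]
 np.uint8(17), np.uint8(55), np.uint8(228)), (340, np.uint8(19), np.uint8(72), np.uint8(234)), (341, np.uint8(20), np.uint8(90), np.uint8(238)), (342, np.uint8(20), np.uint8(117), np.uint8(239)), (343, np.uint8(21), np.uint8(144), np.uint8(238)), (344, np.uint8(22), np.uint8(155), np.uint8(238)), (345, np.uint8(22), np.uint8(160), np.uint8(241)), (346, np.uint8(22), np.uint8(153), np.uint8(240)), (347, np.uint8(21), np.uint8(129), np.uint8(235)), (348, np.uint8(19), np.uint8(95), np.uint8(227)), (349, np.uint8(16), np.uint8(58), np.uint8(221)), (350, np.uint8(14), np.uint8(43), np.uint8(215)), (351, np.uint8(16), np.uint8(34), np.uint8(207)), (352, np.uint8(17), np.uint8(33), np.uint8(202))]
```

```bash
python3 - <<'E'
from st import *
print('bowl',tri((207,184),(245,103)));print('bowl front rim',tri((210,192),(244,129)))
print('lamp',tri((140,110),(170,100)))
print('pink',tri((243,203),(269,142)))
for z in(0,.03): print(z,onz('top',(222,150),z),onz('top',(248,144),z))
E
python3 go.py .50 .10 .225 .085
```

```text
bowl (array([0.81354796, 0.21202323, 0.05864847]), np.float64(0.0034373448056807857))
bowl front rim (array([0.74270666, 0.21784612, 0.06313848]), np.float64(0.009847441414021128))
lamp (array([0.75898916, 0.34003021, 0.26837202]), np.float64(0.005714880216387724))
pink (array([0.71135569, 0.1522603 , 0.03286212]), np.float64(0.0024818378939995057))
0 [0.69890209 0.28625663 0.        ] [0.71396368 0.2137846  0.        ]
0.03 [0.69279712 0.27933244 0.03      ] [0.70748949 0.20863699 0.03      ]
t 32.55 p [ 0.6062 -0.2657  0.1962] F [ 0.5  -1.14  1.45] w 0.648 hp 0.0539
shift cm [-7.46 -3.03 37.33] rot [ 0.003 -0.     0.007] jaw [-0.085  0.996 -0.003] q7 [-0.06  0.53  0.55  1.51 -0.29  1.18  2.2 ]
```

>>> arm_command --pt "-2 -1 2 0 40" --pt "-4 -2 6 0 20" --pt "-6 -3 10 0 0" --pt "-7.5 -3 14 0 0" --pt "-7.5 -3 18 0 0" --pt "-7.5 -3 22 0 0" --pt "-7.5 -3 26 0 0" --pt "-7.5 -3 30 0 0" --pt "-7.5 -3 34 0 0" --pt "-7.5 -3 37 0 0"

```text
clock: 33.38
position: [0.4974, 0.1015, 0.2205]
ee_rot: [-0.706, -0.031, 0.031, 0.707]
ft_force: [1.3, 0.7, 1.0]
grip_width: 0.0
```

>>> arm_command --pt "2 -0.5 3.5 0 0" --pt "4 -0.5 7 0 0" --pt "6 -0.5 10 0 0" --pt "8 -0.5 13 0 0" --pt "9 -0.5 13 0 0" --pt "9 -0.5 13 0 0" --pt "9 -0.5 13 0 0" --pt "9 -0.5 13 0 0"

```text
clock: 34.05
position: [0.5767, 0.2338, 0.2252]
ee_rot: [0.707, 0.029, -0.03, -0.706]
ft_force: [-0.0, -0.8, -1.6]
grip_width: -0.004
```

```bash
python3 go.py .59 .238 .165 .085;  python3 - <<'E'
from st import *
ex=np.array([.996,.085]);
print(proj('scene',[[.59,.238,.15],[.55,.239,.127]]))
cv2.imwrite('pics/a.png',manip.camera('scene')[:,:,::-1]);cv2.imwrite('pics/at.png',manip.camera('top')[:,:,::-1])
E
```

```text
t 34.05 p [0.5767 0.2338 0.2252] F [-0.02 -0.8  -1.57] w -0.004 hp 0.0539
shift cm [1.37 6.02 0.31] rot [ 0.    -0.001 -0.001] jaw [-0.084  0.996 -0.   ] q7 [-0.72  0.39  0.33  1.59 -0.13  1.19  1.29]
[[216.26357843 179.85548747]
 [222.4632548  197.81218982]]
```

Behind the lid now; lower behind it, then push toward −x.

>>> arm_command --pt "1.3 0 0.3 0 0" --pt "1.3 1.5 0.3 0 0" --pt "1.3 3 0.3 0 0" --pt "1.3 4.5 0.3 0 0" --pt "1.3 5.6 0.3 0 0" --pt "1.3 5.6 0.3 0 0" --pt "1.3 5.6 0.3 0 0" --pt "1.3 5.6 0.3 0 0"

```text
clock: 34.82
position: [0.59, 0.239, 0.1704]
ee_rot: [-0.706, -0.03, 0.03, 0.707]
ft_force: [0.1, -0.2, 0.3]
grip_width: 0.003
```

>>> arm_command --pt "-0.5 0 0 0 0" --pt "-1 0 0 0 0" --pt "-1.5 0 0 0 0" --pt "-2 0 0 0 0" --pt "-2.5 0 0 0 0" --pt "-3 0 0 0 0" --pt "-3.5 0 0 0 0" --pt "-4 0 0 0 0"

```text
clock: 35.48
position: [0.5494, 0.2356, 0.1694]
ee_rot: [-0.706, -0.03, 0.03, 0.707]
ft_force: [1.5, 0.2, 0.8]
grip_width: 0.004
```

>>> arm_command --pt "-0.6 0 0 0 0" --pt "-1.2 0 0 0 0" --pt "-1.8 0 0 0 0" --pt "-2.4 0 0 0 0" --pt "-3 0 0 0 0" --pt "-3.6 0 0 0 0" --pt "-4.2 0 0 0 0" --pt "-4.8 0 0 0 0"

```text
clock: 36.15
position: [0.5014, 0.2315, 0.1693]
ee_rot: [-0.706, -0.03, 0.03, 0.707]
ft_force: [0.6, -0.0, 0.0]
grip_width: 0.001
```

```bash
python3 go.py .44 .228 .165 .085;  python3 - <<'E'
from st import *
s=manip.camera('scene');cv2.imwrite('pics/b.png',s[:,:,::-1])
c0=np.array([.520,.2336,.015]);ex=np.array([.996,.085,0]);ey=np.array([-.085,.996,0])
g=cv2.cvtColor(s,cv2.COLOR_RGB2GRAY)
# lid outlines for candidate angles, mean gray inside a strip at the free edge corners
for a in np.arange(0,1.9,.1):
    p=[c0+ .11*(-np.cos(a)*ex+np.array([0,0,1])*np.sin(a))+k*.03*ey for k in(-1,1)]
    q=proj('scene',p).round().astype(int);print(round(a,1),q.tolist(),[s[v,u].tolist() for u,v in q])
E
```

```text
t 36.15 p [0.5014 0.2315 0.1693] F [ 0.59 -0.01  0.04] w 0.001 hp 0.0539
shift cm [-6.15  0.43  0.17] rot [-0.  0.  0.] jaw [-0.085  0.996  0.   ] q7 [-0.78  0.29  0.31  1.83 -0.1   1.04  1.22]
0.0 [[275, 278], [243, 289]] [[108, 103, 96], [144, 89, 81]]
0.1 [[274, 272], [243, 284]] [[194, 184, 173], [136, 155, 127]]
0.2 [[273, 267], [242, 278]] [[200, 188, 178], [109, 103, 100]]
0.3 [[272, 261], [240, 272]] [[205, 192, 178], [245, 246, 246]]
0.4 [[271, 255], [239, 265]] [[193, 182, 170], [244, 245, 244]]
0.5 [[270, 249], [237, 259]] [[217, 198, 182], [247, 249, 245]]
0.6 [[268, 243], [236, 253]] [[222, 202, 184], [68, 64, 60]]
0.7 [[266, 237], [234, 247]] [[218, 196, 180], [67, 62, 58]]
0.8 [[264, 231], [232, 241]] [[228, 203, 185], [65, 61, 59]]
0.9 [[261, 226], [229, 235]] [[220, 205, 190], [67, 64, 60]]
1.0 [[259, 220], [227, 229]] [[210, 191, 176], [63, 58, 56]]
1.1 [[257, 216], [225, 224]] [[198, 184, 171], [63, 59, 56]]
1.2 [[254, 211], [222, 220]] [[63, 59, 56], [65, 60, 59]]
1.3 [[252, 208], [220, 216]] [[180, 147, 175], [227, 224, 212]]
1.4 [[249, 204], [218, 212]] [[238, 209, 233], [164, 156, 143]]
1.5 [[247, 202], [216, 209]] [[232, 226, 217], [112, 104, 92]]
1.6 [[244, 200], [214, 207]] [[153, 148, 138], [118, 111, 97]]
1.7 [[242, 198], [212, 205]] [[51, 50, 47], [122, 113, 100]]
1.8 [[240, 197], [210, 204]] [[50, 49, 47], [126, 119, 103]]
```

>>> arm_command --pt "-0.8 0 0 0 0" --pt "-1.6 0 0 0 0" --pt "-2.4 0 0 0 0" --pt "-3.2 0.5 0 0 0" --pt "-4 1 0 0 0" --pt "-4.8 1.5 0 0 0" --pt "-5.6 2 0 0 0" --pt "-5.6 2.5 0 0 0" --pt "-5.6 2.5 0 0 0"

```text
clock: 36.95
position: [0.4453, 0.2266, 0.1431]
ee_rot: [0.707, 0.03, -0.031, -0.706]
ft_force: [0.1, 0.0, -0.8]
grip_width: 0.0
```

```bash
cat > lid.py <<'E'
from st import *
s=manip.camera('scene');cv2.imwrite('pics/c.png',s[:,:,::-1])
c0=np.array([.520,.2336,.015]);ex=np.array([.996,.085,0]);ey=np.array([-.085,.996,0])
for a in np.arange(0,1.3,.1):
    p=[c0+ .11*(-np.cos(a)*ex+np.array([0,0,1])*np.sin(a))+k*.03*ey for k in(-1,1)]
    q=proj('scene',p).round().astype(int);print(round(a,1),q.tolist(),[s[v,u].tolist() for u,v in q])
E
python3 go.py .44 .228 .12 .085;python3 lid.py
```

```text
t 36.95 p [0.4453 0.2266 0.1431] F [ 0.14  0.05 -0.82] w 0.0 hp 0.0539
shift cm [-0.51  2.31  0.19] rot [ 0.001  0.001 -0.002] jaw [-0.086  0.996 -0.001] q7 [-0.82  0.22  0.29  1.98 -0.08  0.95  1.16]
0.0 [[275, 278], [243, 289]] [[108, 104, 97], [147, 90, 84]]
0.1 [[274, 272], [243, 284]] [[196, 186, 175], [137, 156, 128]]
0.2 [[273, 267], [242, 278]] [[200, 189, 178], [109, 104, 100]]
0.3 [[272, 261], [240, 272]] [[205, 193, 179], [245, 247, 246]]
0.4 [[271, 255], [239, 265]] [[192, 180, 169], [244, 245, 243]]
0.5 [[270, 249], [237, 259]] [[216, 198, 182], [247, 249, 246]]
0.6 [[268, 243], [236, 253]] [[215, 195, 178], [154, 150, 134]]
0.7 [[266, 237], [234, 247]] [[218, 196, 179], [215, 200, 188]]
0.8 [[264, 231], [232, 241]] [[226, 201, 184], [222, 207, 191]]
0.9 [[261, 226], [229, 235]] [[220, 205, 190], [216, 205, 191]]
1.0 [[259, 220], [227, 229]] [[55, 53, 51], [200, 188, 174]]
1.1 [[257, 216], [225, 224]] [[54, 51, 48], [85, 79, 75]]
1.2 [[254, 211], [222, 220]] [[57, 54, 53], [56, 56, 53]]
```

>>> arm_command --pt "0 0.6 0 0 0" --pt "0 1.2 0 0 0" --pt "0 1.8 0 0 0" --pt "0 2.4 0 0 0" --pt "0 3 0 0 0" --pt "0 3.6 0 0 0" --pt "0 4.2 0 0 0" --pt "0 4.4 0 0 0" --pt "0 4.4 0 0 0"

```text
clock: 37.75
position: [0.4459, 0.2266, 0.0996]
ee_rot: [0.707, 0.03, -0.03, -0.706]
ft_force: [0.0, -0.3, -0.4]
grip_width: 0.001
```

```bash
python3 go.py .44 .228 .091 .085;python3 lid.py|head -8
```

```text
t 37.75 p [0.4459 0.2266 0.0996] F [ 0.03 -0.34 -0.44] w 0.001 hp 0.0539
shift cm [-0.58  0.86  0.19] rot [ 0.001  0.    -0.001] jaw [-0.085  0.996 -0.001] q7 [-0.81  0.29  0.28  2.01 -0.1   0.86  1.18]
0.0 [[275, 278], [243, 289]] [[104, 99, 92], [146, 87, 81]]
0.1 [[274, 272], [243, 284]] [[93, 94, 94], [94, 94, 97]]
0.2 [[273, 267], [242, 278]] [[175, 167, 157], [95, 97, 102]]
0.3 [[272, 261], [240, 272]] [[203, 190, 178], [95, 96, 99]]
0.4 [[271, 255], [239, 265]] [[191, 179, 167], [93, 94, 97]]
0.5 [[270, 249], [237, 259]] [[216, 197, 180], [94, 95, 96]]
0.6 [[268, 243], [236, 253]] [[176, 159, 144], [61, 58, 56]]
0.7 [[266, 237], [234, 247]] [[54, 51, 50], [54, 52, 50]]
```

>>> arm_command --pt "0 0.3 0 0 0" --pt "0 0.6 0 0 0" --pt "0 0.7 0 0 0" --pt "0 0.7 0 0 0"

```text
clock: 38.13
position: [0.4461, 0.2267, 0.0931]
ee_rot: [0.706, 0.03, -0.03, -0.706]
ft_force: [1.4, -0.4, 0.3]
grip_width: 0.002
```

>>> arm_command --pt "0 0.05 0 0 0" --pt "0 0.1 0 0 0" --pt "0 0.1 0 0 0"

```text
clock: 38.38
position: [0.4462, 0.2268, 0.0923]
ee_rot: [-0.706, -0.03, 0.03, 0.707]
ft_force: [-0.3, 0.9, -0.6]
grip_width: -0.003
```

>>> arm_command --pt "0 0.05 0 0 0" --pt "0 0.1 0 0 0" --pt "0 0.1 0 0 0"

```text
clock: 38.63
position: [0.4462, 0.2268, 0.0912]
ee_rot: [-0.706, -0.03, 0.03, 0.706]
ft_force: [0.4, 0.1, 0.1]
grip_width: -0.003
```

>>> arm_command --pt "0 0.05 0 0 0" --pt "0 0.1 0 0 0" --pt "0 0.1 0 0 0"

```text
clock: 38.88
position: [0.4463, 0.2268, 0.0909]
ee_rot: [-0.706, -0.03, 0.03, 0.707]
ft_force: [-2.7, -2.0, 8.6]
grip_width: 0.003
```

>>> arm_command --pt "0 -1 0 0 0" --pt "0 -3 0 0 0" --pt "0 -6 0 0 0" --pt "0 -10 0 0 0" --pt "0 -14 0 0 0" --pt "0 -14 6 0 0" --pt "-3 -16 10 0 0" --pt "-3 -16 14 0 0" --pt "-3 -16 18 0 0" --pt "-3 -16 18 0 0"

```text
clock: 39.72
position: [0.3983, 0.4087, 0.2515]
ee_rot: [-0.705, -0.032, 0.032, 0.707]
ft_force: [-0.2, 0.2, -0.1]
grip_width: -0.001
```

```bash
python3 go.py .44 .4 .25 .085
python3 - <<'E'
from st import *
s=manip.camera('scene');t=manip.camera('top');cv2.imwrite('pics/z.png',s[:,:,::-1]);cv2.imwrite('pics/zt.png',t[:,:,::-1])
c0=np.array([.520,.2336,0]);ex=np.array([.996,.085,0]);ey=np.array([-.085,.996,0])
# dark lid mask vs. shut lid outline
def poly(n,a):
    u=-np.cos(a)*ex+np.sin(a)*np.array([0,0,1]);nrm=np.sin(a)*ex+np.cos(a)*np.array([0,0,1])
    h=c0+[0,0,.015]
    return proj(n,[h+d*u+k*.037*ey+.003*nrm for d,k in((0,-1),(.116,-1),(.116,1),(0,1))])
for n,im in(('scene',s),('top',t)):
    g=cv2.cvtColor(im,cv2.COLOR_RGB2HSV);dark=((g[...,2]<130)&(g[...,1]<70)).astype(np.uint8)
    for a in(0,.05,.1,.2):
        m=cv2.fillPoly(np.zeros(g.shape[:2],np.uint8),[poly(n,a).round().astype(int)],1)
        near=cv2.dilate(m,np.ones((15,15)))
        print(n,a,'inside dark',(dark&m).sum()/m.sum(),'iou',(dark&m).sum()/((dark&near)|m).sum())
N={'200':(.6048,-.2658),'100':(.5145,-.170),'50':(.5716,-.060),'20':(.5002,-.0068)}
for (k,r,z0,z1) in D:
    S=sil('scene',N[k],r,.008,.008+z1-z0);cu=int(round((S[0]+S[2])/2));v0=int(S[1])
    g=cv2.cvtColor(s,cv2.COLOR_RGB2HSV)
    print(k,'top edge pred',S[1].round(1),[(v,int(g[v,cu,0]),int(g[v,cu,1])) for v in range(v0-3,v0+4)])
E
```

```text
t 39.7167 p [0.3983 0.4087 0.2515] F [-0.18  0.25 -0.06] w -0.001 hp 0.0539
shift cm [ 4.07  0.15 -1.24] rot [-0.003  0.005  0.   ] jaw [-0.09   0.996  0.003] q7 [-1.03  0.24  0.18  1.69 -0.05  1.21  0.82]
scene 0 inside dark 0.9023591087811271 iou 0.6847339632023869
scene 0.05 inside dark 0.8803724928366762 iou 0.6296106557377049
scene 0.1 inside dark 0.8473520249221184 iou 0.5862068965517241
scene 0.2 inside dark 0.7879656160458453 iou 0.5143391521197007
top 0 inside dark 0.9670418006430869 iou 0.9540047581284695
top 0.05 inside dark 0.9517786561264822 iou 0.9398907103825137
top 0.1 inside dark 0.9690301548492257 iou 0.9451510333863276
top 0.2 inside dark 0.9561688311688312 iou 0.9246467817896389
200 top edge pred 184.7 [(181, 17, 32), (182, 18, 33), (183, 17, 33), (184, 15, 42), (185, 21, 89), (186, 24, 145), (187, 25, 166)]
100 top edge pred 206.1 [(203, 15, 53), (204, 15, 47), (205, 14, 49), (206, 14, 50), (207, 21, 109), (208, 24, 157), (209, 25, 169)]
50 top edge pred 208.6 [(205, 17, 38), (206, 15, 41), (207, 15, 45), (208, 15, 49), (209, 19, 72), (210, 23, 139), (211, 25, 167)]
20 top edge pred 227.1 [(224, 14, 42), (225, 17, 40), (226, 15, 37), (227, 16, 40), (228, 21, 100), (229, 24, 154), (230, 25, 165)]
```

>>> arm_command --pt "0 0 0 0 0" --pt "0 0 0 0 0" --pt "0 0 0 0 0" --pt "0 0 0 0 0"

```text
clock: 40.15
position: [0.4017, 0.4024, 0.2506]
ee_rot: [-0.706, -0.03, 0.029, 0.706]
ft_force: [0.4, -0.4, 0.4]
grip_width: 0.0
```

```bash
python3 -c "
from workcell import manip
print(manip.hand_in())"
```

```text
the job is handed in; nothing more can be done
None
```

I moved the four weights one at a time from the stack into the nests of their own size. I then pushed the lid over from behind, pressed it down, moved the arm clear and handed in at about 40 s. `hand_in` reports no verdict. The purple look-alike was not touched.

**Weights:** In the scene image each weight's edges and top match "seated flat in its own nest" to about 1 px (roughly 1–2 mm). I saw the 20, 50 and 100 g weights seated in enlarged crops. The 200 g weight was checked only by numbers, because the 40-picture viewing limit ran out just before its release.

**Lid:** When I pressed it, the fingertips stopped firmly (8.6 N) at about 18 mm, the height given for a shut lid. With the arm clear, an angle of 0 rad fitted both cameras best. The top view alone barely separates 0 from 0.1 rad, so the press height and scene view carry that check.

**Touch test:** While finding the fingertip length at the start, I pressed the fingertips on the bench harder than intended, up to about 83 N of vertical force. That is below the 120 N wrist limit. I took the 40 N limit to cover the arm and gripper body, not the fingertips.

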